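Finish the second course of a firebrick heat screen

TASK

Fill the gap in the second course of the little firebrick wall with the two loose bricks, lying flat and in line with the wall, each one centred over a joint between two bricks of the course below, and let go of them. One of them sits in a steel channel where only its ends can be gripped: set it down on the bench, let go and take it again by its long sides to lay it. Do not drop the bricks, and leave the wrench, the brush, the clamp and the tin where they are.

Things in the scene. Friction and masses are not known exactly. Their poses are not given: they have to be found in the camera images.
- wall: Fixed firebrick wall on a 4 mm steel sheet (100 by 230 mm). Origin on the bench under its centre; y along the wall, x across, z up. First course: three bricks 64 mm long, 38 wide, 30 high, at y = -72, 0, +72 mm, tops 34 mm above the bench. Second course, directly on it: only a 28 mm long half brick at each end (y = -104 to -76 and 76 to 104 mm), tops at 64 mm. Front and back are free.
- gap_left (a point): Where the centre (half-way up) of one laid brick belongs: over the joint at y = +36 mm of the wall, 49 mm above the bench, axes as the wall's. Either brick may go here. The gap between the half bricks is 152 mm long: two whole bricks with 8 mm joints.
- gap_right (a point): The same for the other brick: over the joint at y = -36 mm of the wall, 49 mm above the bench.
- channel: Fixed U-shaped steel channel offcut on the bench, open above and at both ends, 60 mm long (its x), 52 mm wide (y), floor 4 mm thick, two 4 mm side walls rising to 38 mm above the bench. Origin: on the bench under its centre. It holds one brick, with 3 mm of play at each side.
- channel_brick_center (a point): Centre of the brick in the channel: 64 mm long (its x), 38 mm wide (y), 30 mm high (z), about 150 g. It lies flat on the channel's floor, 4 mm above the bench, length along the channel; its ends stick out about 2 mm, its top is 4 mm below the channel's edges, so it can only be gripped by its ends until it is out.
- bench_brick_center (a point): Centre of the other loose brick, same size and mass and axes, lying flat on the bare bench.
- wrench: Bystander to leave alone: a wrench, 180 mm long; origin on its underside.
- wire_brush: Bystander to leave alone: a brush with a handle, 200 mm long; origin on its underside.
- clamp: Bystander to leave alone: a small screw clamp, about 95 by 145 mm, 20 mm tall; origin on its underside.
- cement_tin: Bystander to leave alone: a tin of fire cement, 70 mm across, 85 mm tall; origin on its underside.
Things that resemble listed ones, but are neither listed nor needed, are in the scene too. What is shaped like the part that bears bench_brick_center but brown or orange is not meant.

How it is judged:
On the way:
1. The brick from the channel lies on the bench outside the channel, let go and at rest (height (world z) of channel_brick_center below 0.018 m and horizontal distance between channel_brick_center and channel above 0.05 m and linear speed of channel_brick below 0.02 m/s and contact force between the fingers and channel_brick below 0.1 N), for 0.2 s.
At the end, for the whole second after the job is handed in: One loose brick lies at each of the two gap points (either way round): its centre within 12 mm level distance of it, within 9 mm along the wall and 4 mm in height; its length within 0.15 rad of the wall's line, flat within 0.08 rad, at rest and let go (((horizontal distance between channel_brick_center and gap_left below 0.012 m and y of channel_brick_center in the frame of gap_left between -0.009 and 0.009 m and z of channel_brick_center in the frame of gap_left between -0.004 and 0.004 m and horizontal distance between bench_brick_center and gap_right below 0.012 m and y of bench_brick_center in the frame of gap_right between -0.009 and 0.009 m and z of bench_brick_center in the frame of gap_right between -0.004 and 0.004 m) or (horizontal distance between channel_brick_center and gap_right below 0.012 m and y of channel_brick_center in the frame of gap_right between -0.009 and 0.009 m and z of channel_brick_center in the frame of gap_right between -0.004 and 0.004 m and horizontal distance between bench_brick_center and gap_left below 0.012 m and y of bench_brick_center in the frame of gap_left between -0.009 and 0.009 m and z of bench_brick_center in the frame of gap_left between -0.004 and 0.004 m)) and angle between the x axis of each of channel_brick_center, bench_brick_center and the y axis of wall, either way round below 0.15 rad and angle between the z axis of each of channel_brick_center, bench_brick_center and the z axis of wall, either way round below 0.08 rad and linear speed of each of channel_brick, bench_brick below 0.02 m/s and contact force between the fingers and channel_brick below 0.1 N and contact force between the fingers and bench_brick below 0.1 N); the robot touches nothing.
It fails at once if The wrench was moved more than 30 mm (distance of wrench from where it was at the start of the episode above 0.03 m).
It fails at once if The wire brush was moved more than 30 mm (distance of wire_brush from where it was at the start of the episode above 0.03 m).
It fails at once if The clamp was moved more than 30 mm (distance of clamp from where it was at the start of the episode above 0.03 m).
It fails at once if The cement tin was moved more than 30 mm (distance of cement_tin from where it was at the start of the episode above 0.03 m).
It fails at once if A brick was dropped or thrown (faster than 0.6 m/s out of the fingers, a fall of about 18 mm) ((linear speed of channel_brick above 0.6 m/s and contact force between the fingers and channel_brick below 0.05 N) or (linear speed of bench_brick above 0.6 m/s and contact force between the fingers and bench_brick below 0.05 N)).
It also fails if it takes over 64 s, if anything falls off the work surface, if the arm or the gripper's body presses on something with over 40 N, if the wrist force passes 120 N, or if a joint passes its speed limit or range.

ROBOT

A 6-joint arm with a two-finger parallel gripper is mounted at the origin on the work surface. World frame = base frame: x ahead of the robot, y to its left, z up, the work surface at z = 0. Lengths are in m, angles in rad, forces in N, time in s.
With the tool pointing down it reaches from about 0.325 to 0.9 m from the base axis. Payload 6.1 kg.
Tool frame: the origin (TCP) lies at the very end of the fingers, on their centre line; the grasp point (between the pads) lies 19 mm behind it; z points along the fingers, x is the direction in which the jaws open and shut, and the axes are right-handed (so a half turn about z gives the same grasp; the last joint's range is limited). The gripper opens to 85 mm and grips with 20 to 120 N. Pads are 22 mm wide; open, the fingers measure 114 mm over their backs; the gripper's body (76 mm by 85 mm) begins 54 mm behind the grasp point. The pads swing forward as they close: fully open they stand 13 mm farther back than shut.
Start: joints at [1.077, 0.22, 1.526, -0, 1.395, -0.126], TCP at [0.225, 0.583, 0.231] pointing down, gripper open.
Joint ranges: [-2.98, 2.98], [-0.91, 2.08], [0.09, 2.57], [-1.24, 4.39], [0.2, 2.65], [-2.68, 2.68]. Speed limits (rad/s): [2.57, 2.57, 3.01, 3.14, 3.14, 3.14].

INTERFACE

Orientations are given as a unit quaternion [x, y, z, w].
In Python, from rig import ctrl, vision, spotter gives the robot as it stands. The module is installed in compiled form; this text tells all that it offers.
- The arm moves only by the tool drive_tool, never from a script. Its argument "steps" is a list of rows, each a list of 5 numbers: the shift along the tool's x, y, z in m, then the turn about the tool's z in degrees, then the finger opening in m, from 0 to 0.0854. A call has 1 to 12 rows; each row shifts and turns the pose as measured when the row begins, along the tool's axes as they then stand; what a row does not reach is not made up. A row lasts 1/10 s, in which the tool goes at most 50 mm and 8.59 degrees, less where a joint would pass 70% of its speed; a pose out of reach is approached as far as the arm can. A call with a gripper value outside its range is refused whole. The fingers move at their own pace and stop on an object; "newtons" is the grip in N (left out, the last holds). Time passes only in rows, so rows that do not move let the fingers close. It gives the time, the measured TCP pose, the force and the opening at its end, in the units of the state.
- ctrl.sense(): the state, without advancing time (a new reading comes with each control period).
- vision.grab_frame(name): name is "side" or "top"; returns the picture (384x512x3 uint8, blue, green, red); there is no depth.
- vision.camera_info(name): a dict with "intrinsics" (3x3 intrinsics, pixels), "R" (3x3) and "t" (3): a world point X has camera coordinates R X + t. Camera axes: x right, y down, z forward; pixel columns grow to the right and rows downward; lengths in m; the calibration is good to about 2 mm. A picture is of the moment at which its call begins. camera_info takes no time and is no camera call.
- ctrl.hand_in(): hands the job in, once; it reports no verdict.
Trained networks look in the newest picture that a camera, given by its name, has taken for a name from the list of things; names that differ only in an ending like _2 or _b are one class to them, and where a whole thing is asked for, a point or a joint stands for the part that bears it (a point fixed in the world has none). Each returns a list of dicts, best first, with "confidence" (0 to 1); they miss things now and then, are a little off and sometimes report something else, mostly with a low value. They report only what shows in the picture. A call takes as long as a camera call. They do not tell look-alikes from the thing itself.
- spotter.search_frame(name, camera): "location" ([x, y, z] in m, in world coordinates, good to about 4 mm: the middle of the surface that is visible of it).
- spotter.masks_of(name, camera): "mask" (384x512 bool, what is visible of it).
The state is a dict: "time": time; "joint_pos": joint angles; "qvel": joint speeds; "joint_torque": joint torques, N m; "tool_pos": TCP position; "orientation": TCP orientation; "contact_force": force on the tool from outside, world axes, zero at the start; "ft_torque": the same for the moment, N m; "gripper_width": finger opening in m.
Only numpy, scipy, OpenCV 4.12 (cv2) and the standard library are available. Lean on these libraries where they do the work, as an engineer would, in place of code of your own. Each camera call takes 0.05 s, during which the arm holds its last target.

## Working session

There is one attempt and no reset: what is moved stays moved. The work goes in short steps, Python scripts to look and compute and a tool call to move; the robot and the scene stay as the last step left them, time stands still between calls to the robot, and variables do not carry over. Pictures are saved under pics/ and viewed, and the job is handed in when it is done.

Besides the shell and the picture viewer there is one more tool, called after "Call:" as name(argument=value, ...) on one line, values as JSON. drive_tool: Moves the arm, as the interface text tells. Its arguments: {"type":"object","properties":{"steps":{"type":"array"},"newtons":{"type":"number"}},"required":["steps"]}

```bash
mkdir -p pics; cat > look.py <<'E'
from rig import ctrl, vision, spotter
import cv2,sys
def shot(cam,fn):
    im=vision.grab_frame(cam); cv2.imwrite('pics/'+fn,im); return im
E
python3 - <<'E'
from look import *
import numpy as np
np.set_printoptions(precision=4,suppress=True)
for c in ['top','side']:
    shot(c,c+'0.png'); i=vision.camera_info(c); print(c,i['intrinsics'],i['R'],i['t'])
    for n in ['bench_brick_center','channel','wall','wrench']:
        for d in spotter.search_frame(n,c): print(c,n,np.round(d['location'],4),round(d['confidence'],2))
s=ctrl.sense(); print(s)
E
```

```text
top [[372.9142   0.     260.6639]
 [  0.     372.9142 190.2238]
 [  0.       0.       1.    ]] [[ 0.0165 -0.9994 -0.0313]
 [-0.9938 -0.013  -0.1102]
 [ 0.1097  0.0329 -0.9934]] [0.0471 0.5825 1.1826]
top bench_brick_center [ 0.396  -0.3473  0.0309] 0.78
top bench_brick_center [ 0.501  -0.3775  0.0309] 0.75
top bench_brick_center [ 0.5828 -0.236   0.0282] 0.62
top bench_brick_center [ 0.3687 -0.2391  0.0284] 0.56
top bench_brick_center [ 0.4803 -0.2571  0.0298] 0.52
top wall [0.5747 0.1826 0.0046] 0.69
top wrench [ 0.7609 -0.1696  0.0056] 0.78
side [[364.7067   0.     252.4828]
 [  0.     364.7067 194.1199]
 [  0.       0.       1.    ]] [[ 0.8696 -0.4938 -0.0013]
 [-0.3127 -0.5486 -0.7754]
 [ 0.3822  0.6747 -0.6314]] [-0.4914  0.2353  0.7627]
side bench_brick_center [ 0.5751 -0.2495  0.0324] 0.95
side bench_brick_center [ 0.3898 -0.3601  0.0322] 0.83
side bench_brick_center [ 0.5029 -0.385   0.0308] 0.67
side bench_brick_center [ 0.4744 -0.2711  0.0288] 0.62
side bench_brick_center [ 0.3613 -0.244   0.0328] 0.61
side bench_brick_center [0.652  0.427  0.0569] 0.36
side channel [ 0.4871 -0.1319  0.0241] 0.67
side wall [0.5649 0.1585 0.0189] 0.76
side wrench [ 0.7642 -0.1679  0.0055] 0.98
side wrench [0.5615 0.164  0.021 ] 0.35
{'time': 0.5, 'joint_pos': array([ 1.0769,  0.2204,  1.5265,  0.    ,  1.3947, -0.1261]), 'qvel': array([-0.0007, -0.0006, -0.0007, -0.0003, -0.0004,  0.0006]), 'joint_torque': array([ -0.    , -49.6312, -38.9319,  -0.0001,   0.002 ,  -0.    ]), 'tool_pos': array([0.2247, 0.5832, 0.2313]), 'orientation': array([ 0.8245,  0.5659, -0.    ,  0.    ]), 'contact_force': array([-0.1423, -0.2958, -0.2173]), 'ft_torque': array([ 0.0162,  0.0322, -0.0099]), 'gripper_width': 0.08557917563800951}
```

View pics/top0.png

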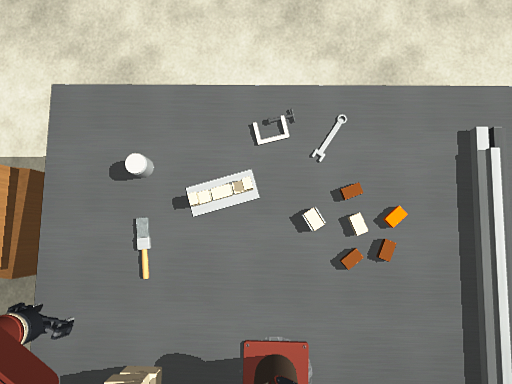

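View pics/side0.png

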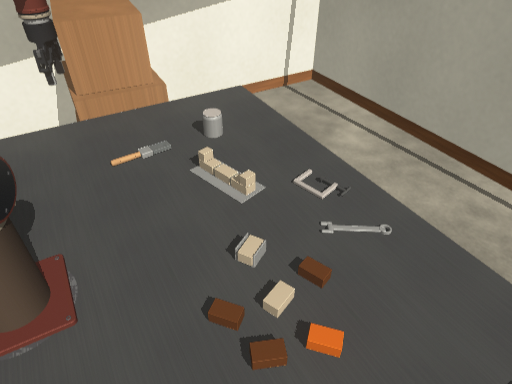

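The top picture shows the wall around (222,193), the channel with a cream brick at (314,218) and a lone cream brick at (357,224). The look-alikes are brown at (351,191), (387,250) and (351,258), and orange at (396,216). The cream brick at (357,224) fits "bench_brick". I'll confirm that in an enlarged crop.

```bash
python3 - <<'E'
import cv2,numpy as np
a=cv2.imread('pics/top0.png')
c1=cv2.resize(a[160:270,290:410],None,fx=5,fy=5,interpolation=cv2.INTER_CUBIC)
c2=cv2.resize(a[160:225,175:270],None,fx=8,fy=8,interpolation=cv2.INTER_CUBIC)
cv2.imwrite('pics/c1.png',c1);cv2.imwrite('pics/c2.png',c2)
E
```

```text
(no output)
```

View pics/c1.png

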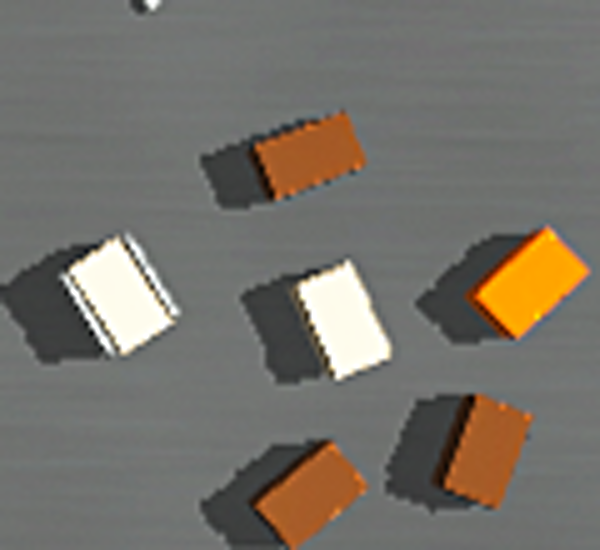

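View pics/c2.png

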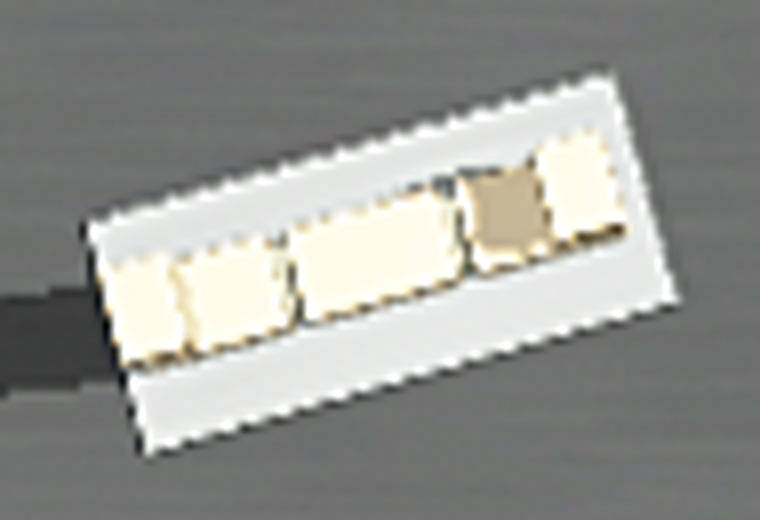

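The crop confirms it. The cream brick at crop (343,320), full (357,224), stands alone on the bare bench. The one at crop (120,295) has steel walls on both long sides. Next I'll fit poses in both cameras with box models.

```bash
cat > fit.py <<'E'
import numpy as np,cv2
from scipy.optimize import minimize
from rig import vision
CI={c:vision.camera_info(c) for c in ['top','side']}
def proj(c,P):
    i=CI[c];X=P@i['R'].T+i['t'];u=X@i['intrinsics'].T;return u[:,:2]/u[:,2:]
def box(lx,ly,z0,z1,cx=0,cy=0):
    return np.array([[cx+sx*lx/2,cy+sy*ly/2,z] for sx in(-1,1) for sy in(-1,1) for z in(z0,z1)])
def place(P,p):
    c,s=np.cos(p[2]),np.sin(p[2]);Q=P.copy()
    Q[:,0]=c*P[:,0]-s*P[:,1]+p[0];Q[:,1]=s*P[:,0]+c*P[:,1]+p[1];return Q
S=4
def render(c,boxes,p,win):
    x0,y0,w,h=win;m=np.zeros((h*S,w*S),np.uint8)
    for b in boxes:
        q=(proj(c,place(b,p))-[x0-.5,y0-.5])*S-.5
        cv2.fillConvexPoly(m,np.round(cv2.convexHull(q.astype(np.float32))*16).astype(int),255,shift=4)
    return cv2.resize(m,(w,h),interpolation=cv2.INTER_AREA)/255.
def fit(obs,boxes,p0):
    # obs: list of (cam,mask float in win,win)
    def cost(p): 
        return sum(np.abs(render(c,boxes,[p[0],p[1],p[2]],w)-m).sum()/m.sum() for c,m,w in obs)
    best=None
    for dy in(-.15,0,.15):
        r=minimize(cost,[p0[0],p0[1],p0[2]+dy],method='Nelder-Mead',options=dict(initial_simplex=np.array([p0]*4)+[[0,0,dy],[.01,0,dy],[0,.01,dy],[0,0,dy+.1]],xatol=1e-5,fatol=1e-5,maxiter=400))
        if best is None or r.fun<best.fun: best=r
    return best.x,best.fun
E
cat > m0.py <<'E'
from look import *
from fit import *
np.set_printoptions(precision=4,suppress=True)
# estimated mask from networks
for c in ['top','side']:
    vision.grab_frame(c)
    a=cv2.imread(f'pics/{c}0.png').copy()
    for n in ['bench_brick_center','channel','wall']:
        for d in spotter.masks_of(n,c):
            m=d['mask'];ys,xs=np.where(m);print(c,n,round(d['confidence'],2),xs.mean().round(1),ys.mean().round(1),m.sum(),a[m].mean(0).round())
            np.save(f'pics/m_{c}_{n}_{int(xs.mean())}.npy',m)
E
python3 m0.py; python3 -c "
import cv2
a=cv2.imread('pics/side0.png');cv2.imwrite('pics/c3.png',cv2.resize(a[140:330,180:340],None,fx=3,fy=3,interpolation=2))"; ls pics
```

```text
top bench_brick_center 0.78 385.8 250.0 313 [ 37.  79. 139.]
top bench_brick_center 0.59 357.2 224.4 260 [214. 228. 231.]
top bench_brick_center 0.59 350.6 191.5 221 [ 37.  85. 155.]
top bench_brick_center 0.54 351.0 258.5 269 [ 37.  84. 151.]
top bench_brick_center 0.53 394.9 216.3 255 [  1. 151. 242.]
top channel 0.65 310.9 220.5 52 [148. 150. 149.]
top wall 0.88 221.8 192.5 2016 [219. 229. 229.]
side bench_brick_center 0.97 324.6 339.8 909 [ 35. 101. 208.]
side bench_brick_center 0.9 225.9 314.2 801 [35. 59. 96.]
side bench_brick_center 0.66 314.0 271.9 701 [36. 57. 90.]
side bench_brick_center 0.59 278.6 298.3 720 [141. 171. 189.]
side bench_brick_center 0.57 267.7 353.9 976 [ 35.  61. 100.]
side channel 0.57 251.0 251.4 272 [123. 131. 133.]
side wall 0.62 226.4 177.4 1785 [130. 149. 159.]
c1.png
c2.png
c3.png
m_side_bench_brick_center_225.npy
m_side_bench_brick_center_267.npy
m_side_bench_brick_center_278.npy
m_side_bench_brick_center_313.npy
m_side_bench_brick_center_324.npy
m_side_channel_250.npy
m_side_wall_226.npy
m_top_bench_brick_center_350.npy
m_top_bench_brick_center_357.npy
m_top_bench_brick_center_385.npy
m_top_bench_brick_center_394.npy
m_top_channel_310.npy
m_top_wall_221.npy
side0.png
top0.png
```

View pics/c3.png

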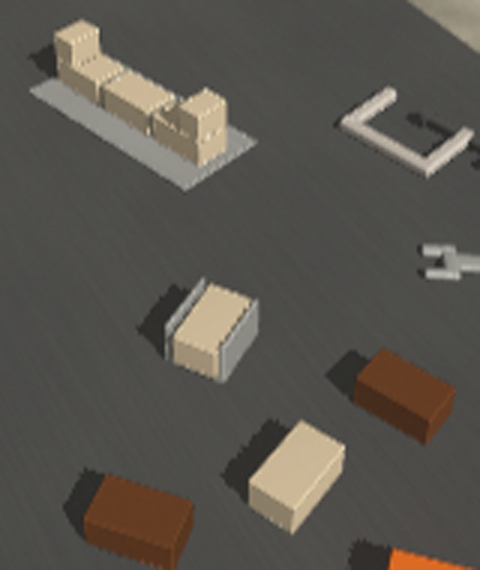

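```bash
cat > m1.py <<'E'
from look import *
from fit import *
np.set_printoptions(precision=4,suppress=True)
ims={c:cv2.imread(f'pics/{c}0.png') for c in CI}
TH={'top':150,'side':95}
def obs(c,win):
    x,y,w,h=win; g=ims[c][y:y+h,x:x+w].max(2)
    m=(g>TH[c]).astype(np.uint8)
    n,l,s,_=cv2.connectedComponentsWithStats(m);k=1+np.argmax(s[1:,4]);m=(l==k).astype(float)
    return (c,m,win)
W={'brick':[('top',(340,205,36,40)),('side',(255,275,48,50))],
 'chan':[('top',(296,200,36,38)),('side',(228,228,44,44))],
 'wall':[('top',(180,162,88,60)),('side',(185,142,85,62))]}
M={'brick':([box(.064,.038,0,.030)],(.478,-.262,0.4)),
 'chan':([box(.060,.052,0,.004),box(.060,.004,0,.038,0,.024),box(.06,.004,0,.038,0,-.024),box(.064,.038,.004,.034)],(.487,-.135,0.5)),
 'wall':([box(.1,.23,0,.004)]+[box(.038,.064,.004,.034,0,y) for y in(-.072,0,.072)]+[box(.038,.028,.034,.064,0,y) for y in(-.09,.09)],(.57,.165,-.2))}
for n in M:
    o=[obs(c,w) for c,w in W[n]]
    for sel in (o[:1],o[1:],o):
        p,f=fit(sel,*M[n]);print(n,[x[0] for x in sel],p,'deg',np.degrees(p[2]).round(1),'cost',round(f,3),[int(x[1].sum()) for x in sel])
    for c,m,w in o:
        r=render(c,M[n][0],p,w);x,y,ww,h=w
        v=ims[c][y:y+h,x:x+ww].copy();v=cv2.resize(v,None,fx=6,fy=6,interpolation=2)
        for b in M[n][0]:
            q=(proj(c,place(b,p))-[x-.5,y-.5])*6-.5;cv2.polylines(v,[cv2.convexHull(q.astype(np.float32)).astype(int)],1,(0,0,255),1)
        cv2.imwrite(f'pics/f_{n}_{c}.png',v)
E
python3 m1.py
python3 - <<'E'
import cv2,numpy as np
ims=[cv2.imread(f'pics/f_{n}_{c}.png') for n in('brick','chan','wall') for c in('top','side')]
C=np.zeros((600,800,3),np.uint8);x=0
def put(i,x,y,s): 
    v=cv2.resize(ims[i],None,fx=s,fy=s);C[y:y+v.shape[0],x:x+v.shape[1]]=v
put(0,0,0,.8);put(1,180,0,.8);put(2,420,0,.8);put(3,600,0,.8);put(4,0,300,.75);put(5,400,300,.75)
cv2.imwrite('pics/f_all.png',C)
E
```

```text
brick ['top'] [ 0.4793 -0.2627  0.4328] deg 24.8 cost 0.153 [257]
brick ['side'] [ 0.4796 -0.261   0.4169] deg 23.9 cost 0.034 [759]
brick ['top', 'side'] [ 0.4795 -0.2615  0.4066] deg 23.3 cost 0.2 [257, 759]
chan ['top'] [ 0.493  -0.1175  0.581 ] deg 33.3 cost 0.19 [304]
chan ['side'] [ 0.4936 -0.1169  0.5782] deg 33.1 cost 0.075 [734]
chan ['top', 'side'] [ 0.4928 -0.1175  0.5933] deg 34.0 cost 0.271 [304, 734]
wall ['top'] [0.5769 0.186  0.2937] deg 16.8 cost 0.066 [2006]
wall ['side'] [0.5783 0.1853 0.2942] deg 16.9 cost 0.034 [1862]
wall ['top', 'side'] [0.5781 0.1852 0.2947] deg 16.9 cost 0.106 [2006, 1862]Traceback (most recent call last):
  File "<stdin>", line 6, in <module>
  File "<stdin>", line 5, in put
ValueError: could not broadcast input array from shape (211,211,3) into shape (211,200,3)
```

```bash
python3 - <<'E'
import cv2,numpy as np
ims=[cv2.imread(f'pics/f_{n}_{c}.png') for n in('brick','chan','wall') for c in('top','side')]
C=np.zeros((600,800,3),np.uint8)
def put(i,x,y,s): 
    v=cv2.resize(ims[i],None,fx=s,fy=s);v=v[:600-y,:800-x];C[y:y+v.shape[0],x:x+v.shape[1]]=v
put(0,0,0,.7);put(1,180,0,.7);put(2,410,0,.7);put(3,600,0,.7);put(4,0,300,.75);put(5,410,300,.75)
cv2.imwrite('pics/f_all.png',C)
E
```

```text
(no output)
```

View pics/f_all.png

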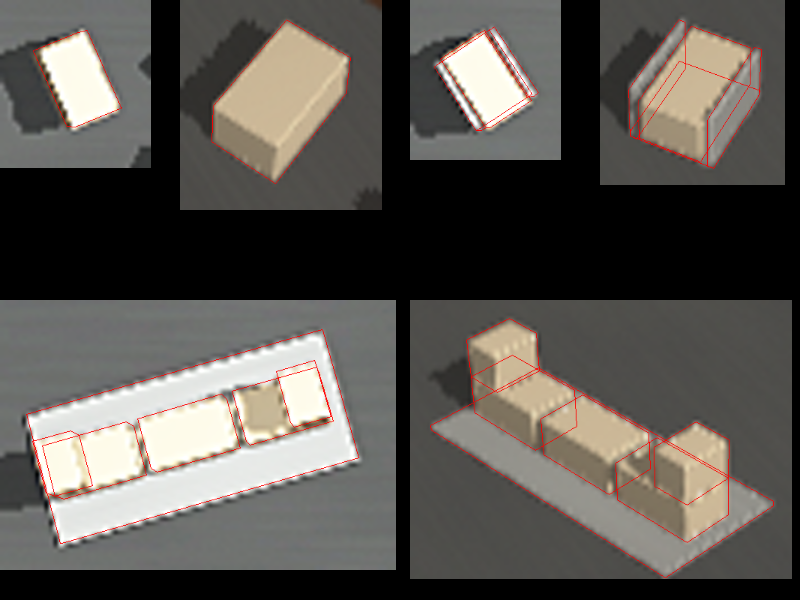

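All fits agree within about 2 mm:

| Thing | x (m) | y (m) | Yaw |
|---|---|---|---|
| Bench brick | 0.4795 | -0.2617 | 24° |
| Channel | 0.493 | -0.117 | 33.3° |
| Wall | 0.578 | 0.1855 | 16.9° |

The gaps are therefore at (0.567,0.220) and (0.588,0.151). The outlines fit the pictures. I'll write a delta helper, then move.

```bash
cat > plan.py <<'E'
import sys,numpy as np
from rig import ctrl
from scipy.spatial.transform import Rotation as R
def st():
    s=ctrl.sense();M=R.from_quat(s['orientation']).as_matrix()
    return s,M
def plan(x,y,z,yaw):
    s,M=st();th=np.degrees(np.arctan2(M[1,0],M[0,0]))
    turn=-((yaw-th+90)%180-90)   # half-turn equivalent
    d=np.array([x,y,z])-s['tool_pos']
    a=M.T@d
    t2=np.radians(th-turn);X=np.array([np.cos(t2),np.sin(t2),0]);Y=np.array([np.sin(t2),-np.cos(t2),0])
    print('t',round(s['time'],2),'tcp',s['tool_pos'].round(4),'yaw',th.round(2),'tilt',M[:,2].round(3),'w',round(s['gripper_width'],4),'F',s['contact_force'].round(1),'q',s['joint_pos'].round(2))
    print('now-axes',a.round(4),'| after turn',turn.round(2),':',np.round([d@X,d@Y,-d[2]],4))
if __name__=='__main__': plan(*map(float,sys.argv[1:5]))
E
python3 plan.py .493 -.117 .15 33.3
```

```text
t 0.9 tcp [0.2247 0.5832 0.2313] yaw 68.93 tilt [-0. -0. -1.] w 0.0855 F [-0.   0.8 -0.3] q [ 1.08  0.22  1.53  0.    1.39 -0.13]
now-axes [-0.5569  0.5021  0.0813] | after turn 35.63 : [-0.1602  0.7325  0.0813]
```

Call:
drive_tool(steps=[[0, 0, 0, 7.1, 0.085], [0, 0, 0, 7.1, 0.085], [0, 0, 0, 7.1, 0.085], [0, 0, 0, 7.1, 0.085], [0, 0, 0, 7.1, 0.085], [-0.009, 0.042, 0.004, 0, 0.085], [-0.009, 0.042, 0.004, 0, 0.085], [-0.009, 0.042, 0.004, 0, 0.085], [-0.009, 0.042, 0.004, 0, 0.085], [-0.009, 0.042, 0.004, 0, 0.085]])

```text
time: 1.9
tool_pos: [0.2981, 0.3796, 0.2101]
orientation: [0.96, 0.278, 0.001, -0.001]
contact_force: [0.2, 0.1, 0.9]
gripper_width: 0.0852
```

```bash
python3 plan.py .493 -.117 .15 33.3
```

```text
t 1.9 tcp [0.2981 0.3796 0.2101] yaw 32.33 tilt [ 0.001  0.003 -1.   ] w 0.0852 F [0.2 0.1 0.9] q [ 0.74 -0.11  1.91  0.    1.34  0.18]
now-axes [-0.101  0.524  0.059] | after turn -0.97 : [-0.1098  0.5221  0.0601]
```

Call:
drive_tool(steps=[[-0.009, 0.044, 0.004, -0.5, 0.085], [-0.009, 0.044, 0.004, -0.5, 0.085], [-0.009, 0.044, 0.004, 0, 0.085], [-0.009, 0.044, 0.004, 0, 0.085], [-0.009, 0.044, 0.004, 0, 0.085], [-0.009, 0.044, 0.004, 0, 0.085], [-0.009, 0.044, 0.004, 0, 0.085], [-0.009, 0.044, 0.004, 0, 0.085], [-0.009, 0.044, 0.004, 0, 0.085], [-0.009, 0.044, 0.004, 0, 0.085], [-0.009, 0.044, 0.004, 0, 0.085], [0, 0.02, 0.004, 0, 0.085]])

```text
time: 3.1
tool_pos: [0.4989, -0.119, 0.1644]
orientation: [0.958, 0.287, 0.008, 0.001]
contact_force: [0.6, 0.3, 0.5]
gripper_width: 0.0851
```

```bash
python3 plan.py .493 -.117 .06 33.3
```

```text
t 3.1 tcp [ 0.4989 -0.119   0.1644] yaw 33.31 tilt [ 0.016  0.003 -1.   ] w 0.0851 F [0.6 0.3 0.5] q [-0.39 -0.    1.9   0.01  1.23 -0.98]
now-axes [-0.0054 -0.0055  0.1043] | after turn 0.01 : [-0.0038 -0.0049  0.1044]
```

Call:
drive_tool(steps=[[0, 0, 0, 0, 0.085], [-0.004, -0.005, 0.03, 0, 0.085], [0, 0, 0.03, 0, 0.085], [0, 0, 0.03, 0, 0.085], [0, 0, 0, 0, 0.085]])

```text
time: 3.6
tool_pos: [0.4952, -0.1179, 0.0737]
orientation: [0.959, 0.285, 0.009, 0.002]
contact_force: [-1.0, 0.1, -0.2]
gripper_width: 0.085
```

```bash
python3 plan.py .493 -.117 .005 33.3; python3 - <<'E'
from look import *
import numpy as np
a=shot('side','s1.png');b=shot('top','t1.png')
C=np.hstack([cv2.resize(a[190:290,200:300],(400,400),interpolation=2),cv2.resize(b[180:260,275:355],(400,400),interpolation=2)]);cv2.imwrite('pics/v1.png',C)
E
```

```text
t 3.6 tcp [ 0.4952 -0.1179  0.0737] yaw 33.08 tilt [ 0.019  0.002 -1.   ] w 0.085 F [-1.   0.1 -0.2] q [-0.4   0.11  1.97  0.01  1.04 -0.98]
now-axes [-0.0025 -0.0025  0.0686] | after turn -0.22 : [-0.0013 -0.002   0.0687]
```

View pics/v1.png

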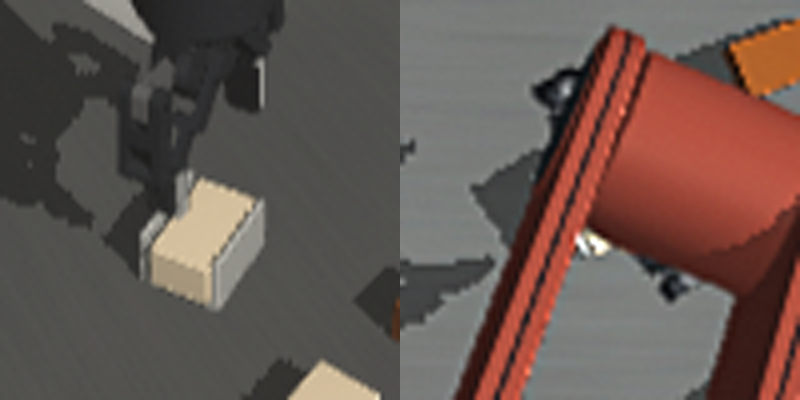

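```bash
python3 - <<'E'
from fit import *
from plan import st
s,M=st();p=s['tool_pos']
for sg in(-1,1):
    for b in (0,.013):
        for yy in(-.011,.011):
            P=p+M[:,0]*sg*.0425+M[:,1]*yy-M[:,2]*b
            print(sg,b,yy,((proj('side',P[None])[0]-[200,190])*4).round())
print(s['joint_pos'].round(3), s['qvel'].round(3))
E
```

```text
-1 0 -0.011 [158. 210.]
-1 0 0.011 [194. 223.]
-1 0.013 -0.011 [157. 194.]
-1 0.013 0.011 [193. 207.]
1 0 -0.011 [228. 114.]
1 0 0.011 [262. 125.]
1 0.013 -0.011 [228.  97.]
1 0.013 0.011 [262. 109.]
[-0.395  0.104  1.967  0.011  1.046 -0.978] [-0.006 -0.027 -0.036  0.001 -0.002 -0.002]
```

Call:
drive_tool(steps=[[-0.0025, -0.0025, 0.02, 0, 0.085], [0, 0, 0.02, 0, 0.085], [0, 0, 0.018, 0, 0.085], [0, 0, 0.008, 0, 0.085], [0, 0, 0, 0, 0.085]])

```text
time: 4.2
tool_pos: [0.506, -0.1201, 0.0225]
orientation: [0.958, 0.286, 0.02, 0.01]
contact_force: [-0.1, 0.6, 0.7]
gripper_width: 0.085
```

```bash
python3 plan.py .493 -.117 .001 33.3; python3 - <<'E'
from look import *
a=shot('side','s2.png')
cv2.imwrite('pics/v2.png',cv2.resize(a[210:280,210:290],None,fx=8,fy=8,interpolation=2))
E
```

```text
t 4.2 tcp [ 0.506  -0.1201  0.0225] yaw 33.29 tilt [ 0.044 -0.008 -0.999] w 0.085 F [-0.1  0.6  0.7] q [-0.39  0.2   1.99  0.01  0.91 -0.98]
now-axes [-0.0098 -0.0104  0.0209] | after turn -0.01 : [-0.0091 -0.0098  0.0215]
```

View pics/v2.png

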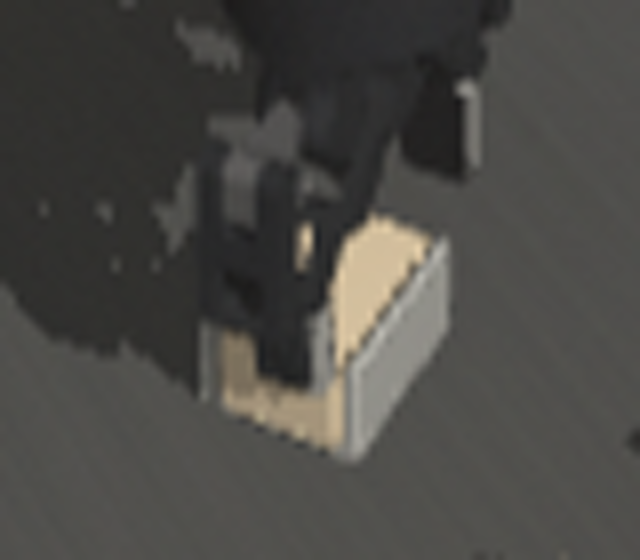

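Tilt drifts as the tool descends: it is 0.044 rad now, because each row starts from the measured pose. I'll go up and see how drift depends on step size.

Call:
drive_tool(steps=[[0, 0, -0.03, 0, 0.085], [0, 0, -0.03, 0, 0.085], [0, 0, -0.03, 0, 0.085]])

```text
time: 4.55
tool_pos: [0.5006, -0.1186, 0.1152]
orientation: [0.958, 0.286, 0.018, 0.009]
contact_force: [0.8, -0.1, -0.0]
gripper_width: 0.0848
```

```bash
python3 plan.py .493 -.117 .001 33.3
```

```text
t 4.55 tcp [ 0.5006 -0.1186  0.1152] yaw 33.3 tilt [ 0.04  -0.006 -0.999] w 0.0848 F [ 0.8 -0.1 -0. ] q [-0.39  0.04  1.95  0.01  1.11 -0.98]
now-axes [-0.0089 -0.0086  0.1138] | after turn 0.0 : [-0.0055 -0.0055  0.1142]
```

Call:
drive_tool(steps=[[0, 0, 0, 0, 0.085], [0, 0, 0, 0, 0.085], [0, 0, 0, 0, 0.085]])

```text
time: 4.85
tool_pos: [0.5058, -0.1204, 0.1245]
orientation: [0.958, 0.286, 0.024, 0.013]
contact_force: [-0.5, -0.6, 0.9]
gripper_width: 0.0849
```

```bash
python3 plan.py .493 -.117 .001 33.3
```

```text
t 4.85 tcp [ 0.5058 -0.1204  0.1245] yaw 33.35 tilt [ 0.054 -0.012 -0.998] w 0.0849 F [-0.5 -0.6  0.9] q [-0.39  0.03  1.95  0.01  1.11 -0.98]
now-axes [-0.0136 -0.0148  0.1226] | after turn 0.05 : [-0.0088 -0.0099  0.1235]
```

Call:
drive_tool(steps=[[0, 0, 0.01, 0, 0.085], [0, 0, 0.01, 0, 0.085], [0, 0, 0.01, 0, 0.085], [0, 0, 0.01, 0, 0.085], [0, 0, 0.01, 0, 0.085]])

```text
time: 5.35
tool_pos: [0.5067, -0.1202, 0.0677]
orientation: [0.958, 0.286, 0.022, 0.012]
contact_force: [0.2, -0.5, -0.3]
gripper_width: 0.0849
```

```bash
python3 plan.py .493 -.117 .001 33.3
```

```text
t 5.35 tcp [ 0.5067 -0.1202  0.0677] yaw 33.34 tilt [ 0.05  -0.01  -0.999] w 0.0849 F [ 0.2 -0.5 -0.3] q [-0.39  0.12  1.97  0.01  1.   -0.98]
now-axes [-0.0121 -0.0126  0.0659] | after turn 0.04 : [-0.0097 -0.0102  0.0667]
```

Call:
drive_tool(steps=[[0, 0, 0, 0, 0.085]])

```text
time: 5.45
tool_pos: [0.5049, -0.1195, 0.065]
orientation: [0.958, 0.286, 0.021, 0.01]
contact_force: [-0.0, 0.3, -0.6]
gripper_width: 0.0849
```

```bash
python3 plan.py .493 -.117 .001 33.3
```

```text
t 5.45 tcp [ 0.5049 -0.1195  0.065 ] yaw 33.33 tilt [ 0.045 -0.008 -0.999] w 0.0849 F [-0.   0.3 -0.6] q [-0.39  0.12  1.98  0.01  1.   -0.98]
now-axes [-0.0107 -0.0107  0.0634] | after turn 0.03 : [-0.0086 -0.0086  0.064 ]
```

Call:
drive_tool(steps=[[0, 0, 0, 0, 0.085], [0, 0, 0, 0, 0.085], [0, 0, 0, 0, 0.085]])

```text
time: 5.75
tool_pos: [0.5048, -0.1195, 0.0646]
orientation: [0.958, 0.286, 0.02, 0.01]
contact_force: [-0.2, 0.1, 0.6]
gripper_width: 0.0848
```

```bash
python3 plan.py .493 -.117 .001 33.3
```

```text
t 5.75 tcp [ 0.5048 -0.1195  0.0646] yaw 33.33 tilt [ 0.045 -0.008 -0.999] w 0.0848 F [-0.2  0.1  0.6] q [-0.39  0.12  1.98  0.01  1.   -0.98]
now-axes [-0.0106 -0.0106  0.063 ] | after turn 0.03 : [-0.0085 -0.0086  0.0636]
```

Call:
drive_tool(steps=[[0, 0, -0.012, 0, 0.085], [0, 0, -0.012, 0, 0.085], [0, 0, -0.012, 0, 0.085], [0, 0, -0.008, 0, 0.085], [0, 0, -0.004, 0, 0.085], [0, 0, -0.002, 0, 0.085], [0, 0, 0, 0, 0.085]])

```text
time: 6.45
tool_pos: [0.5048, -0.12, 0.1232]
orientation: [0.958, 0.286, 0.023, 0.013]
contact_force: [0.1, -0.5, -0.3]
gripper_width: 0.0854
```

```bash
python3 plan.py .493 -.117 .001 33.3
```

```text
t 6.45 tcp [ 0.5048 -0.12    0.1232] yaw 33.34 tilt [ 0.052 -0.011 -0.999] w 0.0854 F [ 0.1 -0.5 -0.3] q [-0.39  0.03  1.95  0.01  1.11 -0.98]
now-axes [-0.0127 -0.0135  0.1214] | after turn 0.04 : [-0.0082 -0.009   0.1222]
```

Call:
drive_tool(steps=[[0, 0, 0.004, 0, 0.085], [0, 0, 0.008, 0, 0.085], [0, 0, 0.016, 0, 0.085], [0, 0, 0.016, 0, 0.085], [0, 0, 0, 0, 0.085], [0, 0, 0, 0, 0.085]])

```text
time: 7.05
tool_pos: [0.5048, -0.1196, 0.0732]
orientation: [0.958, 0.286, 0.021, 0.011]
contact_force: [0.0, -0.1, 0.8]
gripper_width: 0.085
```

```bash
python3 plan.py .493 -.117 .001 33.3
```

```text
t 7.05 tcp [ 0.5048 -0.1196  0.0732] yaw 33.33 tilt [ 0.046 -0.009 -0.999] w 0.085 F [ 0.  -0.1  0.8] q [-0.39  0.11  1.97  0.01  1.01 -0.98]
now-axes [-0.0109 -0.011   0.0715] | after turn 0.03 : [-0.0084 -0.0086  0.0722]
```

Call:
drive_tool(steps=[[0.008, 0.0055, 0, 0, 0.085], [0.008, 0.0055, 0, 0, 0.085], [0, 0, 0, 0, 0.085], [0, 0, 0, 0, 0.085]])

```text
time: 7.45
tool_pos: [0.5273, -0.1204, 0.0757]
orientation: [0.958, 0.286, 0.022, 0.011]
contact_force: [-0.1, 0.3, -0.6]
gripper_width: 0.0851
```

```bash
python3 plan.py .493 -.117 .001 33.3
```

```text
t 7.45 tcp [ 0.5273 -0.1204  0.0757] yaw 33.33 tilt [ 0.049 -0.009 -0.999] w 0.0851 F [-0.1  0.3 -0.6] q [-0.38  0.15  1.92  0.01  1.02 -0.96]
now-axes [-0.0294 -0.0242  0.0729] | after turn 0.03 : [-0.0268 -0.0217  0.0747]
```

Call:
drive_tool(steps=[[-0.008, -0.0055, 0, 0, 0.085], [-0.008, -0.0055, 0, 0, 0.085], [-0.008, -0.0055, 0, 0, 0.085], [0, 0, 0, 0, 0.085], [0, 0, 0, 0, 0.085]])

```text
time: 7.95
tool_pos: [0.4948, -0.1196, 0.0745]
orientation: [0.958, 0.286, 0.022, 0.012]
contact_force: [0.1, -0.4, 0.7]
gripper_width: 0.0849
```

```bash
python3 plan.py .493 -.117 .001 33.3
```

```text
t 7.95 tcp [ 0.4948 -0.1196  0.0745] yaw 33.33 tilt [ 0.049 -0.01  -0.999] w 0.0849 F [ 0.1 -0.4  0.7] q [-0.4   0.08  2.    0.01  1.01 -0.99]
now-axes [-0.0027 -0.0057  0.0733] | after turn 0.03 : [-0.0001 -0.0032  0.0735]
```

Call:
drive_tool(steps=[[-0.001, -0.004, 0.006, 0, 0.085], [0, 0, 0.012, 0, 0.085], [0, 0, 0.012, 0, 0.085], [0, 0, 0, 0, 0.085], [0, 0, 0, 0, 0.085]])

```text
time: 8.45
tool_pos: [0.493, -0.1167, 0.041]
orientation: [0.958, 0.286, 0.022, 0.011]
contact_force: [0.4, -0.3, 0.7]
gripper_width: 0.085
```

```bash
python3 plan.py .493 -.117 .001 33.3
```

```text
t 8.45 tcp [ 0.493  -0.1167  0.041 ] yaw 33.33 tilt [ 0.048 -0.009 -0.999] w 0.085 F [ 0.4 -0.3  0.7] q [-0.39  0.13  2.02  0.01  0.94 -0.98]
now-axes [-0.0015 -0.0011  0.04  ] | after turn 0.03 : [-0.0001  0.0003  0.04  ]
```

Call:
drive_tool(steps=[[-0.001, -0.001, 0.008, 0, 0.085], [0, 0, 0.008, 0, 0.085], [0, 0, 0, 0, 0.085]])

```text
time: 8.75
tool_pos: [0.4925, -0.1166, 0.0235]
orientation: [0.958, 0.286, 0.022, 0.011]
contact_force: [-0.6, 0.2, -0.1]
gripper_width: 0.0847
```

```bash
python3 plan.py .493 -.117 .001 33.3
```

```text
t 8.75 tcp [ 0.4925 -0.1166  0.0235] yaw 33.33 tilt [ 0.048 -0.009 -0.999] w 0.0847 F [-0.6  0.2 -0.1] q [-0.4   0.16  2.02  0.01  0.9  -0.98]
now-axes [-0.0006 -0.0001  0.0225] | after turn 0.03 : [0.0002 0.0006 0.0225]
```

Call:
drive_tool(newtons=60, steps=[[0, 0, 0.008, 0, 0.085], [0, 0, 0.008, 0, 0.085], [0, 0, 0.003, 0, 0.085], [0, 0, 0, 0, 0.085]])

```text
time: 9.15
tool_pos: [0.4935, -0.1168, 0.0028]
orientation: [0.958, 0.286, 0.022, 0.011]
contact_force: [-0.4, -0.0, 0.0]
gripper_width: 0.0848
```

```bash
python3 plan.py .493 -.117 .001 33.3; python3 - <<'E'
from look import *
a=shot('side','s3.png')
cv2.imwrite('pics/v3.png',cv2.resize(a[210:280,210:290],None,fx=8,fy=8,interpolation=2))
E
```

```text
t 9.15 tcp [ 0.4935 -0.1168  0.0028] yaw 33.33 tilt [ 0.048 -0.009 -0.999] w 0.0848 F [-0.4 -0.   0. ] q [-0.39  0.21  2.03  0.01  0.86 -0.98]
now-axes [-0.0006 -0.0002  0.0017] | after turn 0.03 : [-0.0005 -0.0002  0.0018]
```

View pics/v3.png

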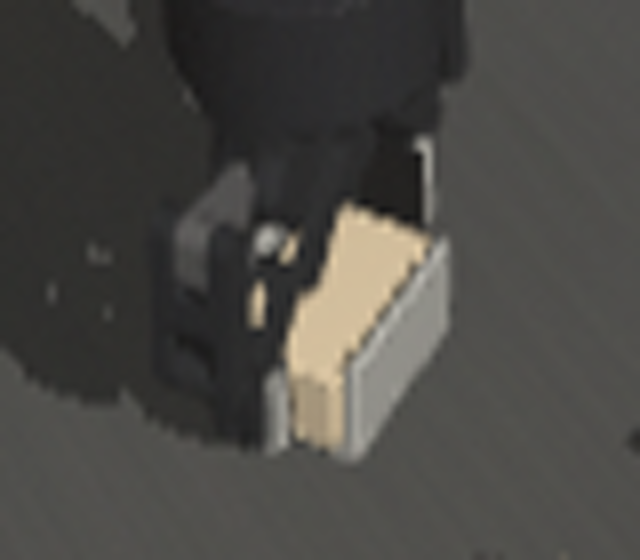

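The fingers stand outside both brick ends: near one at (265,410), far one at (425,190). I'll close.

Call:
drive_tool(newtons=60, steps=[[0, 0, 0, 0, 0.055], [0, 0, 0, 0, 0.055], [0, 0, 0, 0, 0.055], [0, 0, 0, 0, 0.055], [0, 0, 0, 0, 0.055]])

```text
time: 9.7
tool_pos: [0.4946, -0.1172, 0.0044]
orientation: [0.958, 0.286, 0.023, 0.012]
contact_force: [0.0, 0.3, -1.7]
gripper_width: 0.0631
```

```bash
python3 plan.py .493 -.117 .001 33.3
```

```text
t 9.7 tcp [ 0.4946 -0.1172  0.0044] yaw 33.34 tilt [ 0.05  -0.01  -0.999] w 0.0631 F [ 0.   0.3 -1.7] q [-0.39  0.2   2.02  0.01  0.86 -0.98]
now-axes [-0.0014 -0.0012  0.0033] | after turn 0.04 : [-0.0013 -0.001   0.0034]
```

Call:
drive_tool(steps=[[0.0003, 0.0003, -0.006, 0, 0.055], [0.0005, 0.0005, -0.012, 0, 0.055], [0.0005, 0.0005, -0.015, 0, 0.055], [0.0005, 0.0005, -0.015, 0, 0.055], [0, 0, 0, 0, 0.055]])

```text
time: 10.2
tool_pos: [0.4944, -0.1171, 0.0561]
orientation: [0.958, 0.286, 0.022, 0.012]
contact_force: [0.1, 1.0, -0.5]
gripper_width: 0.0631
```

```bash
python3 plan.py .45 0 .06 33.3;  python3 - <<'E'
from look import *
a=shot('side','s4.png')
cv2.imwrite('pics/v4.png',cv2.resize(a[190:280,210:290],None,fx=6,fy=6,interpolation=2))
E
```

```text
t 10.2 tcp [ 0.4944 -0.1171  0.0561] yaw 33.34 tilt [ 0.049 -0.01  -0.999] w 0.0631 F [ 0.1  1.  -0.5] q [-0.39  0.11  2.01  0.01  0.97 -0.98]
now-axes [ 0.0274 -0.122  -0.0072] | after turn 0.04 : [ 0.0272 -0.1222 -0.0039]
```

View pics/v4.png

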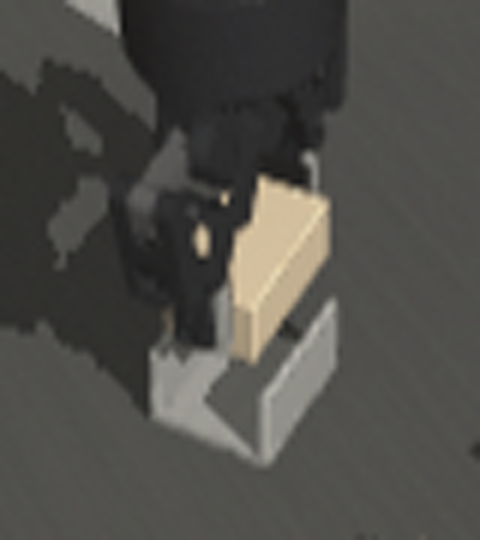

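The brick is clear of the channel, held level by its ends. I'll carry it to the free bench.

Call:
drive_tool(steps=[[0.004, -0.018, -0.001, 0, 0.055], [0.0045, -0.02, -0.001, 0, 0.055], [0.0045, -0.02, -0.001, 0, 0.055], [0.0045, -0.02, -0.001, 0, 0.055], [0.0045, -0.02, -0.001, 0, 0.055], [0.002, -0.01, 0, 0, 0.055], [0, 0, 0, 0, 0.055], [0, 0, 0, 0, 0.055]])

```text
time: 11.05
tool_pos: [0.4462, -0.0049, 0.0528]
orientation: [0.958, 0.286, 0.018, 0.009]
contact_force: [0.5, 0.0, -0.9]
gripper_width: 0.0632
```

```bash
python3 plan.py .45 0 .0 33.3
```

```text
t 11.05 tcp [ 0.4462 -0.0049  0.0528] yaw 33.31 tilt [ 0.04  -0.006 -0.999] w 0.0632 F [ 0.5  0.  -0.9] q [-0.19 -0.02  2.16  0.    0.97 -0.77]
now-axes [ 0.0043 -0.0034  0.0528] | after turn 0.01 : [ 0.0058 -0.002   0.0528]
```

Call:
drive_tool(steps=[[-0.0003, -0.0003, 0.008, 0, 0.055], [-0.0003, -0.0003, 0.012, 0, 0.055], [-0.0003, -0.0003, 0.012, 0, 0.055], [-0.0003, -0.0003, 0.008, 0, 0.055], [0, 0, 0.004, 0, 0.055], [0, 0, 0, 0, 0.055]])

```text
time: 11.65
tool_pos: [0.4468, -0.0075, 0.0039]
orientation: [0.958, 0.284, 0.018, 0.009]
contact_force: [-0.3, 0.7, -2.0]
gripper_width: 0.0626
```

```bash
python3 plan.py .45 0 .0 33.3
```

```text
t 11.65 tcp [ 0.4468 -0.0075  0.0039] yaw 33.08 tilt [ 0.039 -0.007 -0.999] w 0.0626 F [-0.3  0.7 -2. ] q [-0.19  0.08  2.17  0.    0.85 -0.77]
now-axes [ 0.0067 -0.0047  0.0039] | after turn -0.22 : [ 0.0068 -0.0045  0.0039]
```

```bash
python3 - <<'E'
from look import *
a=shot('side','s5.png')
cv2.imwrite('pics/v5.png',cv2.resize(a[170:260,160:260],None,fx=6,fy=6,interpolation=2))
E
```

```text
(no output)
```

View pics/v5.png

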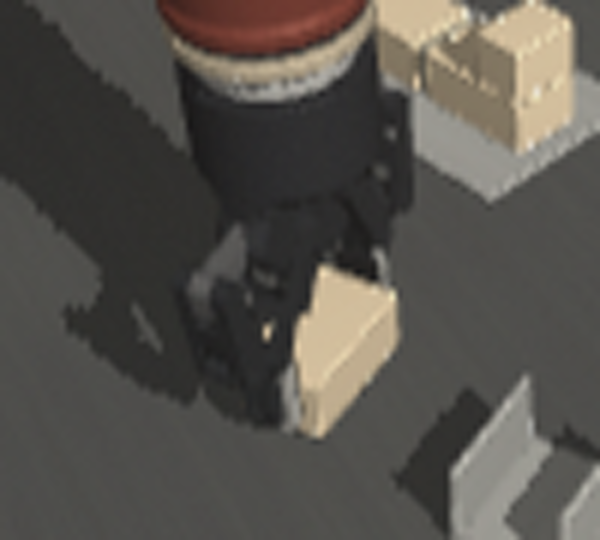

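Call:
drive_tool(steps=[[0, 0, 0.003, 0, 0.055], [0, 0, 0, 0, 0.055]])

```text
time: 11.9
tool_pos: [0.4477, -0.0078, 0.0015]
orientation: [0.958, 0.284, 0.018, 0.009]
contact_force: [0.8, -0.0, -1.2]
gripper_width: 0.0628
```

Call:
drive_tool(steps=[[0, 0, 0.002, 0, 0.055], [0, 0, 0, 0, 0.055]])

```text
time: 12.1
tool_pos: [0.4487, -0.008, 0.0002]
orientation: [0.958, 0.284, 0.019, 0.01]
contact_force: [0.4, -0.5, -0.9]
gripper_width: 0.0629
```

Call:
drive_tool(steps=[[0, 0, 0.002, 0, 0.055], [0, 0, 0, 0, 0.055]])

```text
time: 12.3
tool_pos: [0.4495, -0.008, 0.0003]
orientation: [0.958, 0.285, 0.019, 0.01]
contact_force: [0.2, -0.2, -1.2]
gripper_width: 0.0632
```

Call:
drive_tool(steps=[[0, 0, 0.002, 0, 0.055], [0, 0, 0, 0, 0.055]])

```text
time: 12.5
tool_pos: [0.4505, -0.0081, 0.0001]
orientation: [0.958, 0.285, 0.02, 0.01]
contact_force: [-0.2, 0.3, -1.0]
gripper_width: 0.0631
```

```bash
python3 plan.py .45 0 .0 33.3
```

```text
t 12.5 tcp [ 4.505e-01 -8.100e-03  1.000e-04] yaw 33.15 tilt [ 0.043 -0.008 -0.999] w 0.0631 F [-0.2  0.3 -1. ] q [-0.19  0.09  2.16  0.    0.84 -0.77]
now-axes [ 0.004 -0.007  0.   ] | after turn -0.15 : [ 0.004  -0.007   0.0001]
```

Height stays at 0.0002 under further downward rows, so the brick is on the bench, as expected from the grip height of about 0.0004. I'll release it.

Call:
drive_tool(steps=[[0, 0, 0, 0, 0.085], [0, 0, 0, 0, 0.085], [0, 0, 0, 0, 0.085], [0, 0, 0, 0, 0.085]])

```text
time: 12.9
tool_pos: [0.451, -0.0081, 0.0]
orientation: [0.958, 0.285, 0.02, 0.01]
contact_force: [-0.4, -0.1, -0.0]
gripper_width: 0.0853
```

Call:
drive_tool(steps=[[0.0003, 0.0003, -0.01, 0, 0.085], [0.0005, 0.0005, -0.02, 0, 0.085], [0.0005, 0.0005, -0.02, 0, 0.085], [0, 0, -0.02, 0, 0.085], [0, 0, 0, 0, 0.085]])

```text
time: 13.4
tool_pos: [0.449, -0.0078, 0.0737]
orientation: [0.958, 0.285, 0.019, 0.01]
contact_force: [0.0, 0.4, 0.2]
gripper_width: 0.0852
```

```bash
python3 plan.py .45 0 .0 33.3; python3 - <<'E'
from look import *
a=shot('side','s6.png')
cv2.imwrite('pics/v6.png',cv2.resize(a[150:270,140:260],None,fx=5,fy=5,interpolation=2))
E
```

```text
t 13.4 tcp [ 0.449  -0.0078  0.0737] yaw 33.14 tilt [ 0.043 -0.008 -0.999] w 0.0852 F [0.  0.4 0.2] q [-0.19 -0.06  2.14  0.    1.01 -0.77]
now-axes [ 0.0028 -0.0082  0.0736] | after turn -0.16 : [ 0.0052 -0.006   0.0737]
```

View pics/v6.png

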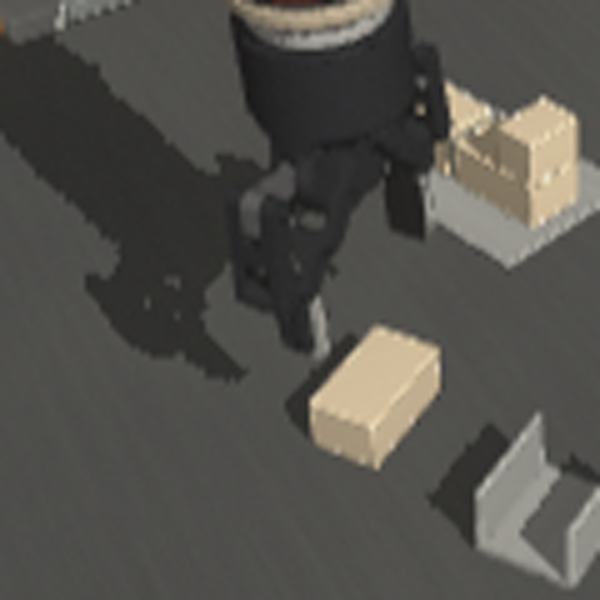

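The brick lies flat and free on the bench at crop (375,395). I'll fit its pose and turn the jaws to its long sides.

```bash
cat > m2.py <<'E'
import sys
from fit import *
np.set_printoptions(precision=4,suppress=True)
def side(fn,win,p0,z0=0):
    a=cv2.imread(fn);x,y,w,h=win;g=a[y:y+h,x:x+w].max(2);m=(g>95).astype(np.uint8)
    n,l,s,_=cv2.connectedComponentsWithStats(m);k=1+np.argmax(s[1:,4]);m=(l==k).astype(float)
    p,f=fit([('side',m,win)],[box(.064,.038,z0,z0+.03)],p0);print(p,np.degrees(p[2]).round(1),'cost',round(f,3),m.sum());return p
E
python3 - <<'E'
from m2 import *
side('pics/s6.png',(201,213,28,33),(.45,-.005,.58))
E
```

```text
[ 0.4514 -0.0076  0.6025] 34.5 cost 0.04 512.0
```

Call:
drive_tool(steps=[[0, 0, 0, 8.2, 0.085], [0, 0, 0, 8.2, 0.085], [0, 0, 0, 8.2, 0.085], [0, 0, 0, 8.2, 0.085], [0, 0, 0, 8.2, 0.085], [0, 0, 0, 8.2, 0.085], [0, 0, 0, 8.2, 0.085], [0, 0, 0, 8.2, 0.085], [0, 0, 0, 8.2, 0.085], [0, 0, 0, 8.2, 0.085], [0, 0, 0, 8, 0.085], [0, 0, 0, 0, 0.085]])

```text
time: 14.65
tool_pos: [0.4388, -0.0061, 0.06]
orientation: [0.863, -0.504, 0.01, -0.004]
contact_force: [0.1, 0.3, 0.4]
gripper_width: 0.0848
```

```bash
python3 plan.py .4514 -.0076 .003 -56
```

```text
t 14.65 tcp [ 0.4388 -0.0061  0.06  ] yaw -60.6 tilt [ 0.022 -0.004 -1.   ] w 0.0848 F [0.1 0.3 0.4] q [-0.19 -0.04  2.16  0.    1.    0.86]
now-axes [ 0.0067 -0.0093  0.0573] | after turn -4.6 : [ 0.0083 -0.0096  0.057 ]
```

Call:
drive_tool(steps=[[0, 0, 0, -4.4, 0.085], [0.008, -0.0095, 0.004, 0, 0.085], [0, 0, 0, 0, 0.085], [0, 0, 0, 0, 0.085]])

```text
time: 15.05
tool_pos: [0.4486, -0.0069, 0.0532]
orientation: [0.886, -0.463, 0.008, -0.003]
contact_force: [-0.7, -0.0, 0.8]
gripper_width: 0.085
```

```bash
python3 plan.py .4514 -.0076 .003 -56
```

```text
t 15.05 tcp [ 0.4486 -0.0069  0.0532] yaw -55.23 tilt [ 0.016 -0.003 -1.   ] w 0.085 F [-0.7 -0.   0.8] q [-0.19  0.    2.13  0.    0.99  0.77]
now-axes [ 0.0015 -0.0013  0.0502] | after turn 0.77 : [ 0.0021 -0.0019  0.0502]
```

Call:
drive_tool(steps=[[0.001, -0.001, 0.008, 0.5, 0.085], [0.001, -0.0005, 0.012, 0, 0.085], [0, 0, 0.012, 0, 0.085], [0, 0, 0.008, 0, 0.085], [0, 0, 0.004, 0, 0.085], [0, 0, 0, 0, 0.085]])

```text
time: 15.65
tool_pos: [0.4493, -0.0075, 0.0038]
orientation: [0.885, -0.466, 0.006, -0.002]
contact_force: [-0.1, 0.2, -1.0]
gripper_width: 0.0849
```

```bash
python3 plan.py .4514 -.0076 .002 -56
```

```text
t 15.65 tcp [ 0.4493 -0.0075  0.0038] yaw -55.61 tilt [ 0.013 -0.002 -1.   ] w 0.0849 F [-0.1  0.2 -1. ] q [-0.19  0.1   2.14  0.    0.88  0.78]
now-axes [ 0.0013 -0.0017  0.0018] | after turn 0.39 : [ 0.0013 -0.0017  0.0018]
```

Call:
drive_tool(newtons=60, steps=[[0.001, -0.0015, 0.001, 0, 0.03], [0, 0, 0, 0, 0.03], [0, 0, 0, 0, 0.03], [0, 0, 0, 0, 0.03], [0, 0, 0, 0, 0.03], [0, 0, 0, 0, 0.03], [0, 0, 0, 0, 0.03]])

```text
time: 16.35
tool_pos: [0.4525, -0.0076, 0.0041]
orientation: [0.885, -0.466, 0.007, -0.002]
contact_force: [-0.3, 0.6, -1.1]
gripper_width: 0.037
```

```bash
python3 plan.py .4514 -.0076 .002 -56
```

```text
t 16.35 tcp [ 0.4525 -0.0076  0.0041] yaw -55.6 tilt [ 0.015 -0.003 -1.   ] w 0.037 F [-0.3  0.6 -1.1] q [-0.19  0.11  2.13  0.    0.88  0.78]
now-axes [-0.0007  0.001   0.002 ] | after turn 0.4 : [-0.0007  0.0009  0.0021]
```

Call:
drive_tool(steps=[[0, 0, -0.01, 0, 0.03], [0, 0, -0.02, 0, 0.03], [0, 0, -0.025, 0, 0.03], [0, 0, -0.025, 0, 0.03], [0, 0, -0.02, 0, 0.03], [0, 0, -0.01, 0, 0.03], [0, 0, 0, 0, 0.03]])

```text
time: 17.05
tool_pos: [0.4493, -0.007, 0.1202]
orientation: [0.885, -0.466, 0.006, -0.002]
contact_force: [0.4, 0.7, -1.6]
gripper_width: 0.0367
```

Call:
drive_tool(steps=[[0, 0, 0, -4, 0.03], [0, 0, 0, -7, 0.03], [0, 0, 0, -7, 0.03], [0, 0, 0, -7, 0.03], [0, 0, 0, -7, 0.03], [0, 0, 0, -7, 0.03], [0, 0, 0, -7, 0.03], [0, 0, 0, -7, 0.03], [0, 0, 0, -7, 0.03], [0, 0, 0, -6, 0.03], [0, 0, 0, -3, 0.03], [0, 0, 0, 0, 0.03]])

```text
time: 18.25
tool_pos: [0.4399, -0.0054, 0.1069]
orientation: [0.99, 0.141, -0.004, -0.001]
contact_force: [-0.7, -0.4, -1.4]
gripper_width: 0.0367
```

```bash
python3 plan.py .5673 .2199 .12 16.9
```

```text
t 18.25 tcp [ 0.4399 -0.0054  0.1069] yaw 16.26 tilt [-0.008  0.002 -1.   ] w 0.0367 F [-0.7 -0.4 -1.4] q [-0.19 -0.09  2.1   0.    1.14 -0.48]
now-axes [ 0.1853 -0.1807 -0.0136] | after turn -0.64 : [ 0.1874 -0.1786 -0.0131]
```

Call:
drive_tool(steps=[[0.012, -0.012, -0.002, -0.3, 0.03], [0.02, -0.019, -0.002, -0.3, 0.03], [0.02, -0.019, -0.001, 0, 0.03], [0.02, -0.019, -0.001, 0, 0.03], [0.02, -0.019, -0.001, 0, 0.03], [0.02, -0.019, -0.001, 0, 0.03], [0.02, -0.019, -0.001, 0, 0.03], [0.02, -0.019, -0.001, 0, 0.03], [0.015, -0.015, 0, 0, 0.03], [0.008, -0.008, 0, 0, 0.03], [0, 0, 0, 0, 0.03], [0, 0, 0, 0, 0.03]])

```text
time: 19.45
tool_pos: [0.5583, 0.2118, 0.1039]
orientation: [0.991, 0.136, -0.012, -0.001]
contact_force: [-1.1, 0.4, -0.7]
gripper_width: 0.0373
```

```bash
python3 plan.py .5673 .2199 .09 16.9
```

```text
t 19.45 tcp [0.5583 0.2118 0.1039] yaw 15.65 tilt [-0.025 -0.001 -1.   ] w 0.0373 F [-1.1  0.4 -0.7] q [ 0.23  0.29  1.69  0.01  1.18 -0.05]
now-axes [ 0.0112 -0.0053  0.0137] | after turn -1.25 : [ 0.011  -0.0051  0.0139]
```

Call:
drive_tool(steps=[[0.0105, -0.005, 0.006, -1.2, 0.03], [0, 0, 0.006, 0, 0.03], [0, 0, 0, 0, 0.03], [0, 0, 0, 0, 0.03]])

```text
time: 19.85
tool_pos: [0.5647, 0.2157, 0.0903]
orientation: [0.989, 0.144, -0.014, -0.001]
contact_force: [-0.3, 0.3, -1.0]
gripper_width: 0.0372
```

```bash
python3 plan.py .5673 .2199 .042 16.9; python3 - <<'E'
from look import *
a=shot('side','s7.png')
cv2.imwrite('pics/v7.png',cv2.resize(a[110:215,175:285],None,fx=5,fy=5,interpolation=2))
E
```

```text
t 19.85 tcp [0.5647 0.2157 0.0903] yaw 16.62 tilt [-0.028 -0.003 -1.   ] w 0.0372 F [-0.3  0.3 -1. ] q [ 0.23  0.33  1.67  0.    1.17 -0.06]
now-axes [ 0.0051 -0.003   0.0482] | after turn -0.28 : [ 0.0038 -0.0033  0.0483]
```

View pics/v7.png

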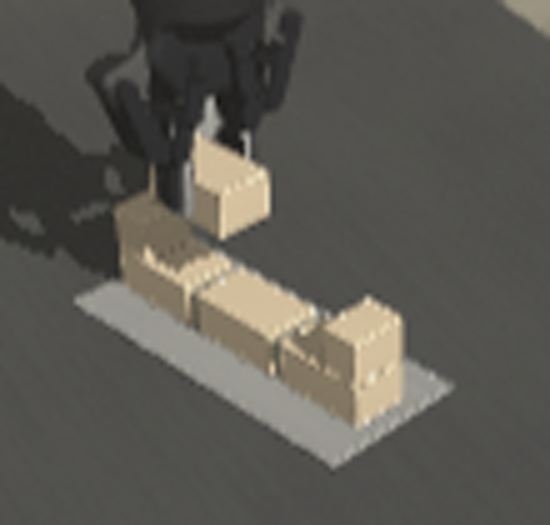

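Call:
drive_tool(steps=[[0.0045, -0.0035, 0.004, -0.2, 0.03], [0.0002, 0, 0.008, 0, 0.03], [0, 0, 0, 0, 0.03], [0, 0, 0, 0, 0.03]])

```text
time: 20.3
tool_pos: [0.5679, 0.2201, 0.0777]
orientation: [0.989, 0.146, -0.014, -0.001]
contact_force: [0.4, -0.3, -2.1]
gripper_width: 0.0369
```

```bash
python3 plan.py .5670 .2209 .042 16.9
```

```text
t 20.3 tcp [0.5679 0.2201 0.0777] yaw 16.78 tilt [-0.028 -0.003 -1.   ] w 0.0369 F [ 0.4 -0.3 -2.1] q [ 0.24  0.35  1.67  0.    1.15 -0.06]
now-axes [ 0.0004 -0.0009  0.0357] | after turn -0.12 : [-0.0006 -0.0011  0.0357]
```

Call:
drive_tool(steps=[[0, -0.0008, 0.005, 0, 0.03], [0.0002, 0, 0.008, 0, 0.03], [0.0002, 0, 0.008, 0, 0.03], [0, 0, 0.006, 0, 0.03], [0, 0, 0.003, 0, 0.03], [0, 0, 0, 0, 0.03]])

```text
time: 20.9
tool_pos: [0.5664, 0.2209, 0.0442]
orientation: [0.989, 0.146, -0.015, -0.001]
contact_force: [-0.9, 1.0, -1.7]
gripper_width: 0.0368
```

```bash
python3 plan.py .5670 .2209 .038 16.9; python3 - <<'E'
from look import *
a=shot('side','s8.png')
cv2.imwrite('pics/v8.png',cv2.resize(a[110:215,175:285],None,fx=5,fy=5,interpolation=2))
E
```

```text
t 20.9 tcp [0.5664 0.2209 0.0442] yaw 16.79 tilt [-0.029 -0.003 -1.   ] w 0.0368 F [-0.9  1.  -1.7] q [ 0.24  0.4   1.68  0.    1.09 -0.06]
now-axes [0.0008 0.0002 0.0062] | after turn -0.11 : [0.0006 0.0002 0.0062]
```

View pics/v8.png

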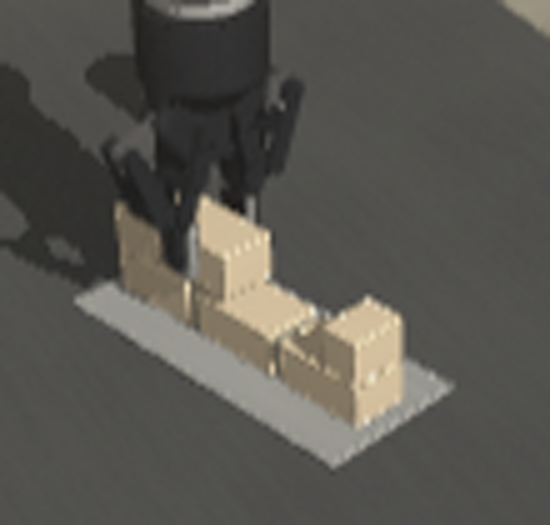

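Call:
drive_tool(steps=[[0.0005, 0, 0.004, 0, 0.03], [0, 0, 0, 0, 0.03]])

```text
time: 21.15
tool_pos: [0.5673, 0.2211, 0.0406]
orientation: [0.989, 0.146, -0.014, -0.001]
contact_force: [-0.2, 0.0, -1.2]
gripper_width: 0.0373
```

Call:
drive_tool(steps=[[0, 0, 0.003, 0, 0.03], [0, 0, 0, 0, 0.03]])

```text
time: 21.35
tool_pos: [0.5683, 0.2213, 0.0385]
orientation: [0.989, 0.146, -0.013, -0.001]
contact_force: [0.4, 0.8, -1.5]
gripper_width: 0.037
```

Call:
drive_tool(steps=[[0, 0, 0.002, 0, 0.03], [0, 0, 0, 0, 0.03]])

```text
time: 21.55
tool_pos: [0.5689, 0.2215, 0.0385]
orientation: [0.989, 0.146, -0.013, -0.001]
contact_force: [0.6, 0.2, -0.8]
gripper_width: 0.0369
```

It is seated: z stays at 0.0385 (0.038 expected). I'll release it and go up.

Call:
drive_tool(steps=[[0, 0, 0, 0, 0.05], [0, 0, 0, 0, 0.085], [0, 0, 0, 0, 0.085], [0, 0, 0, 0, 0.085], [0, 0, 0, 0, 0.085]])

```text
time: 22.05
tool_pos: [0.5692, 0.2216, 0.0385]
orientation: [0.989, 0.146, -0.012, -0.001]
contact_force: [0.0, 0.2, 0.5]
gripper_width: 0.085
```

Call:
drive_tool(steps=[[0, 0, -0.01, 0, 0.085], [0, 0, -0.02, 0, 0.085], [0, 0, -0.02, 0, 0.085], [0, 0, -0.02, 0, 0.085], [0, 0, -0.02, 0, 0.085], [0, 0, 0, 0, 0.085]])

```text
time: 22.65
tool_pos: [0.5712, 0.2217, 0.1338]
orientation: [0.989, 0.146, -0.012, -0.001]
contact_force: [0.8, 0.4, 0.1]
gripper_width: 0.0853
```

```bash
python3 plan.py .4795 -.2617 .1 -66; python3 - <<'E'
from look import *
a=shot('side','s9.png')
cv2.imwrite('pics/v9.png',cv2.resize(a[110:215,175:285],None,fx=5,fy=5,interpolation=2))
E
```

```text
t 22.65 tcp [0.5712 0.2217 0.1338] yaw 16.79 tilt [-0.025 -0.002 -1.   ] w 0.0853 F [0.8 0.4 0.1] q [ 0.24  0.29  1.63  0.    1.24 -0.05]
now-axes [-0.2265  0.4365  0.0371] | after turn 82.79 : [0.4043 0.2804 0.0338]
```

View pics/v9.png

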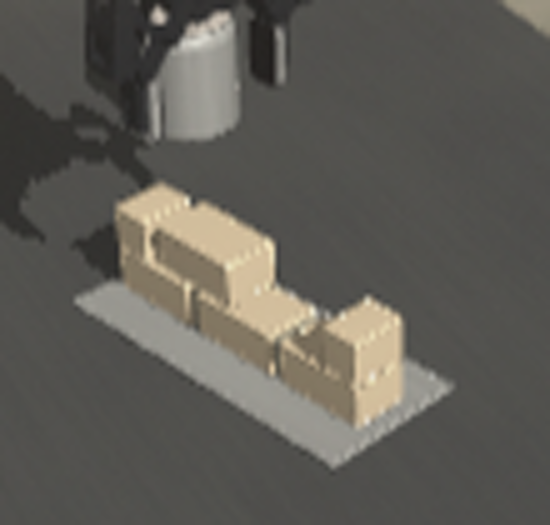

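The first brick lies flat in the left position, a joint away from the half brick. Next is the bench brick.

Call:
drive_tool(steps=[[-0.01, 0.02, 0, 0, 0.07], [-0.02, 0.04, 0, 0, 0.07], [-0.02, 0.04, 0, 0, 0.07], [-0.02, 0.04, 0, 0, 0.07], [-0.02, 0.04, 0, 0, 0.07], [-0.02, 0.04, 0, 0, 0.07], [-0.02, 0.04, 0, 0, 0.07], [-0.02, 0.04, 0, 0, 0.07], [-0.02, 0.04, 0, 0, 0.07], [-0.02, 0.035, 0, 0, 0.07], [-0.01, 0.02, 0, 0, 0.07], [0, 0, 0, 0, 0.07]])

```text
time: 23.9
tool_pos: [0.4818, -0.2276, 0.1208]
orientation: [0.989, 0.148, -0.021, -0.004]
contact_force: [-0.5, 0.6, 0.0]
gripper_width: 0.0699
```

```bash
python3 plan.py .4795 -.2617 .1 -66
```

```text
t 23.9 tcp [ 0.4818 -0.2276  0.1208] yaw 17.05 tilt [-0.043  0.002 -0.999] w 0.0699 F [-0.5  0.6  0. ] q [-0.58  0.14  1.84 -0.02  1.2  -0.86]
now-axes [-0.0113  0.0323  0.0208] | after turn 83.05 : [0.0303 0.016  0.0208]
```

Call:
drive_tool(steps=[[0, 0, 0, 4, 0.07], [0, 0, 0, 8, 0.07], [0, 0, 0, 8, 0.07], [0, 0, 0, 8, 0.07], [0, 0, 0, 8, 0.07], [0, 0, 0, 8, 0.07], [0, 0, 0, 8, 0.07], [0, 0, 0, 8, 0.07], [0, 0, 0, 8, 0.07], [0, 0, 0, 7, 0.07], [0, 0, 0, 4, 0.07], [0, 0, 0, 0, 0.07]])

```text
time: 25.1
tool_pos: [0.4755, -0.2111, 0.1065]
orientation: [0.843, -0.537, -0.031, 0.008]
contact_force: [0.5, 0.7, -0.3]
gripper_width: 0.07
```

```bash
python3 plan.py .4795 -.2617 .1 -66
```

```text
t 25.1 tcp [ 0.4755 -0.2111  0.1065] yaw -65.02 tilt [-0.062  0.02  -0.998] w 0.07 F [ 0.5  0.7 -0.3] q [-0.56  0.15  1.86 -0.02  1.2   0.58]
now-axes [0.0478 0.0175 0.0053] | after turn 0.98 : [0.0479 0.0169 0.0065]
```

Call:
drive_tool(steps=[[0.012, 0.004, 0, 1, 0.07], [0.018, 0.006, 0, 0, 0.07], [0.012, 0.004, 0, 0, 0.07], [0, 0, -0.04, 0, 0.07], [0, 0, -0.04, 0, 0.07], [0, 0, 0, 0, 0.07], [0, 0, 0, 0, 0.07]])

```text
time: 25.8
tool_pos: [0.4843, -0.2635, 0.1842]
orientation: [0.839, -0.542, -0.034, 0.009]
contact_force: [-0.7, -0.0, -0.5]
gripper_width: 0.0698
```

```bash
python3 plan.py .4795 -.2617 .1 -66
```

```text
t 25.8 tcp [ 0.4843 -0.2635  0.1842] yaw -65.81 tilt [-0.067  0.022 -0.998] w 0.0698 F [-0.7 -0.  -0.5] q [-0.63  0.14  1.71 -0.02  1.36  0.52]
now-axes [ 0.0004 -0.0007  0.0844] | after turn 0.19 : [-0.0036  0.0037  0.0842]
```

Call:
drive_tool(steps=[[0, 0, 0.02, 0, 0.07], [0, 0, 0.02, 0, 0.07], [0, 0, 0.018, 0, 0.07], [0, 0, 0.008, 0, 0.07], [0, 0, 0, 0, 0.07]])

```text
time: 26.3
tool_pos: [0.4783, -0.2646, 0.1128]
orientation: [0.839, -0.543, -0.035, 0.009]
contact_force: [0.0, -0.0, -0.9]
gripper_width: 0.0699
```

```bash
python3 plan.py .4795 -.2617 .1 -66
```

```text
t 26.3 tcp [ 0.4783 -0.2646  0.1128] yaw -65.88 tilt [-0.069  0.024 -0.997] w 0.0699 F [ 0.  -0.  -0.9] q [-0.64  0.21  1.78 -0.02  1.23  0.52]
now-axes [-0.0015 -0.003   0.0127] | after turn 0.12 : [-0.0022 -0.0023  0.0128]
```

Call:
drive_tool(steps=[[-0.02, 0.002, 0, 0, 0.0], [-0.03, 0.003, 0, 0, 0.0], [-0.03, 0.003, 0, 0, 0.0], [-0.03, 0.003, 0, 0, 0.0], [-0.03, 0.003, 0, 0, 0.0], [0, 0, 0.03, 0, 0.0], [0, 0, 0.025, 0, 0.0], [0, 0, 0.02, 0, 0.0], [0, 0, 0, 0, 0.0], [0, 0, 0, 0, 0.0]])

```text
time: 27.3
tool_pos: [0.4054, -0.1408, 0.05]
orientation: [0.839, -0.543, -0.03, 0.008]
contact_force: [0.7, -0.5, -0.3]
gripper_width: 0.0002
```

```bash
python3 plan.py .4 -.13 .0 -66
```

```text
t 27.3 tcp [ 0.4054 -0.1408  0.05  ] yaw -65.85 tilt [-0.059  0.019 -0.998] w 0.0002 F [ 0.7 -0.5 -0.3] q [-0.51  0.02  2.12 -0.01  1.06  0.65]
now-axes [-0.01   -0.0019  0.0504] | after turn 0.15 : [-0.0121  0.0005  0.05  ]
```

Call:
drive_tool(steps=[[0, 0, 0.015, 0, 0.0], [0, 0, 0.018, 0, 0.0], [0, 0, 0.008, 0, 0.0], [0, 0, 0.004, 0, 0.0], [0, 0, 0.004, 0, 0.0], [0, 0, 0.004, 0, 0.0]])

```text
time: 27.9
tool_pos: [0.4093, -0.1443, 0.0032]
orientation: [0.839, -0.543, -0.023, 0.008]
contact_force: [0.1, 0.7, 0.2]
gripper_width: -0.0
```

```bash
python3 plan.py .4 -.13 .0 -66
```

```text
t 27.9 tcp [ 0.4093 -0.1443  0.0032] yaw -65.85 tilt [-0.047  0.012 -0.999] w -0.0 F [0.1 0.7 0.2] q [-0.51  0.12  2.13 -0.02  0.94  0.65]
now-axes [-0.0167  0.0025  0.0038] | after turn 0.15 : [-0.0168  0.0027  0.0032]
```

Call:
drive_tool(steps=[[0, 0, 0.004, 0, 0.0], [0, 0, 0.004, 0, 0.0], [0, 0, 0.004, 0, 0.0]])

```text
time: 28.2
tool_pos: [0.4098, -0.1447, -0.0002]
orientation: [0.84, -0.543, -0.026, 0.008]
contact_force: [-19.6, 9.4, 54.6]
gripper_width: 0.0002
```

```bash
python3 plan.py .4 -.13 .0 -66
```

```text
t 28.2 tcp [ 4.098e-01 -1.447e-01 -2.000e-04] yaw -65.8 tilt [-0.053  0.014 -0.999] w 0.0002 F [-19.6   9.4  54.6] q [-0.51  0.13  2.12 -0.02  0.94  0.65]
now-axes [-0.0174  0.0029  0.0006] | after turn 0.2 : [-0.0174  0.003  -0.0002]
```

Call:
drive_tool(steps=[[0, 0, 0, 0, 0.0]])

```text
time: 28.3
tool_pos: [0.4107, -0.1451, 0.0017]
orientation: [0.84, -0.543, -0.025, 0.008]
contact_force: [0.2, -0.3, -0.4]
gripper_width: 0.0001
```

Call:
drive_tool(steps=[[0, 0, 0.003, 0, 0.0], [0, 0, 0.0, 0, 0.0], [0, 0, 0.003, 0, 0.0], [0, 0, 0, 0, 0.0]])

```text
time: 28.7
tool_pos: [0.4127, -0.1462, 0.0006]
orientation: [0.84, -0.542, -0.024, 0.009]
contact_force: [-0.3, 0.4, -0.0]
gripper_width: 0.0003
```

```bash
python3 plan.py .4 -.13 .0 -66
```

```text
t 28.7 tcp [ 0.4127 -0.1462  0.0006] yaw -65.73 tilt [-0.05   0.012 -0.999] w 0.0003 F [-0.3  0.4 -0. ] q [-0.51  0.13  2.12 -0.02  0.94  0.65]
now-axes [-0.02    0.0049  0.0014] | after turn 0.27 : [-0.02    0.005   0.0006]
```

Call:
drive_tool(steps=[[0, 0, -0.015, 0, 0.07], [0, 0, -0.03, 0, 0.07], [0, 0, -0.03, 0, 0.07], [0.02, -0.002, 0, 0, 0.07], [0.03, -0.004, 0, 0, 0.07], [0.03, -0.004, 0, 0, 0.07], [0.03, -0.004, 0, 0, 0.07], [0.015, -0.002, 0, 0, 0.07], [0, 0, 0, 0, 0.07], [0, 0, 0, 0, 0.07]])

```text
time: 29.7
tool_pos: [0.4831, -0.257, 0.0675]
orientation: [0.84, -0.542, -0.026, 0.009]
contact_force: [0.3, 1.0, -1.2]
gripper_width: 0.0698
```

```bash
python3 plan.py .4795 -.2617 .05 -66
```

```text
t 29.7 tcp [ 0.4831 -0.257   0.0675] yaw -65.69 tilt [-0.052  0.013 -0.999] w 0.0698 F [ 0.3  1.  -1.2] q [-0.62  0.25  1.82 -0.02  1.12  0.53]
now-axes [0.0034 0.0045 0.0176] | after turn 0.31 : [0.0028 0.0052 0.0175]
```

Call:
drive_tool(steps=[[0.003, 0.0045, 0.006, 0.3, 0.07], [0, 0, 0.015, 0, 0.07], [0, 0, 0.008, 0, 0.07], [0, 0, 0.004, 0, 0.07], [0, 0, 0, 0, 0.07]])

```text
time: 30.2
tool_pos: [0.4753, -0.2576, 0.0298]
orientation: [0.839, -0.543, -0.028, 0.008]
contact_force: [0.5, -1.4, 0.1]
gripper_width: 0.0699
```

```bash
python3 plan.py .4795 -.2617 .004 -66; python3 - <<'E'
from look import *
a=shot('side','s10.png')
cv2.imwrite('pics/v10.png',cv2.resize(a[240:340,230:340],None,fx=5,fy=5,interpolation=2))
E
```

```text
t 30.2 tcp [ 0.4753 -0.2576  0.0298] yaw -65.92 tilt [-0.056  0.016 -0.998] w 0.0699 F [ 0.5 -1.4  0.1] q [-0.63  0.3   1.84 -0.02  1.05  0.53]
now-axes [ 0.0064 -0.0033  0.0255] | after turn 0.08 : [ 0.0055 -0.0022  0.0258]
```

View pics/v10.png

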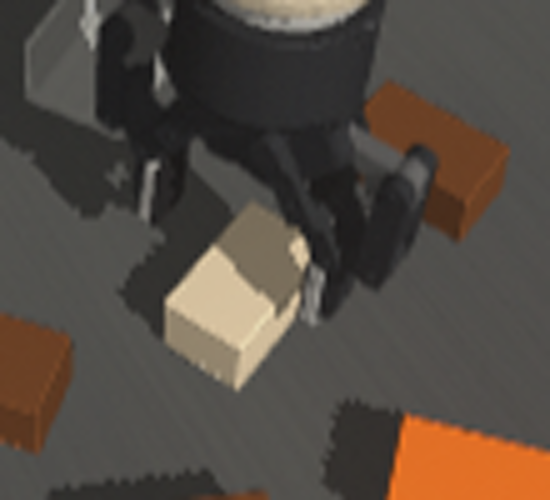

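The fingers straddle the cream brick, left at (150,195) and right at (315,295), clear of the brown and orange ones. I'll centre, lower and close.

Call:
drive_tool(newtons=60, steps=[[0.006, -0.003, 0, 0, 0.07], [0.0003, 0, 0.01, 0, 0.07], [0.0003, 0, 0.008, 0, 0.07], [0, 0, 0.004, 0, 0.07], [0, 0, 0, 0, 0.07]])

```text
time: 30.75
tool_pos: [0.4811, -0.2631, 0.0068]
orientation: [0.839, -0.543, -0.027, 0.008]
contact_force: [-0.5, -0.3, 0.7]
gripper_width: 0.0699
```

```bash
python3 plan.py .4795 -.2617 .004 -66
```

```text
t 30.75 tcp [ 0.4811 -0.2631  0.0068] yaw -65.9 tilt [-0.054  0.015 -0.998] w 0.0699 F [-0.5 -0.3  0.7] q [-0.63  0.35  1.83 -0.02  1.01  0.53]
now-axes [-0.0018  0.0008  0.0029] | after turn 0.1 : [-0.0019  0.0009  0.0028]
```

Call:
drive_tool(newtons=60, steps=[[-0.0015, 0.001, 0.002, 0, 0.03], [0, 0, 0, 0, 0.03], [0, 0, 0, 0, 0.03], [0, 0, 0, 0, 0.03], [0, 0, 0, 0, 0.03], [0, 0, 0, 0, 0.03]])

```text
time: 31.35
tool_pos: [0.4794, -0.262, 0.0051]
orientation: [0.839, -0.543, -0.026, 0.008]
contact_force: [0.6, 0.9, -0.1]
gripper_width: 0.0372
```

```bash
python3 plan.py .4795 -.2617 .004 -66
```

```text
t 31.35 tcp [ 0.4794 -0.262   0.0051] yaw -65.9 tilt [-0.053  0.015 -0.998] w 0.0372 F [ 0.6  0.9 -0.1] q [-0.63  0.35  1.83 -0.02  1.01  0.53]
now-axes [-0.0002 -0.0003  0.0011] | after turn 0.1 : [-0.0002 -0.0002  0.0011]
```

Call:
drive_tool(steps=[[0, 0, -0.01, 0, 0.03], [0, 0, -0.02, 0, 0.03], [0, 0, -0.03, 0, 0.03], [0, 0, -0.03, 0, 0.03], [0, 0, -0.02, 0, 0.03], [0, 0, 0, 0, 0.03], [0, 0, 0, 0, 0.03]])

```text
time: 32.05
tool_pos: [0.4841, -0.2626, 0.1199]
orientation: [0.839, -0.543, -0.028, 0.008]
contact_force: [-0.3, 0.5, -3.0]
gripper_width: 0.0372
```

```bash
python3 plan.py .5883 .1511 .12 16.9; python3 - <<'E'
from look import *
a=shot('side','s11.png')
cv2.imwrite('pics/v11.png',cv2.resize(a[200:320,210:340],None,fx=4,fy=4,interpolation=2))
E
```

```text
t 32.05 tcp [ 0.4841 -0.2626  0.1199] yaw -65.9 tilt [-0.056  0.017 -0.998] w 0.0372 F [-0.3  0.5 -3. ] q [-0.63  0.2   1.77 -0.02  1.23  0.53]
now-axes [-0.3349 -0.2643  0.001 ] | after turn -82.8 : [ 2.199e-01 -3.656e-01 -1.000e-04]
```

View pics/v11.png

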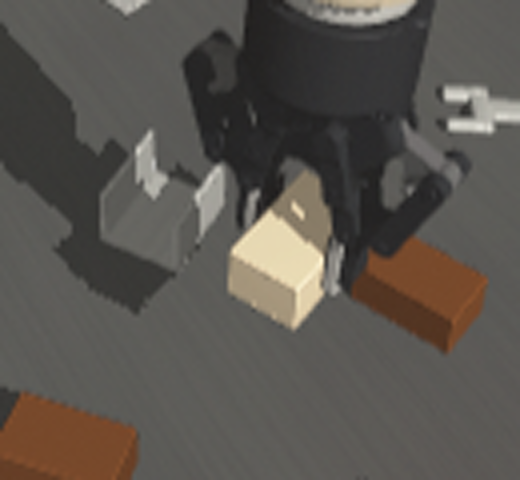

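```bash
python3 - <<'E'
import numpy as np
n=11;d=np.array([.1042,.4137])/(n+.4)
for k in range(n):
    t=np.radians(-65.9+7.45*k); print(np.round([d@[np.cos(t),np.sin(t)],d@[np.sin(t),-np.cos(t)]],3))
E
```

```text
[-0.029 -0.023]
[-0.026 -0.027]
[-0.022 -0.03 ]
[-0.018 -0.033]
[-0.014 -0.035]
[-0.009 -0.036]
[-0.005 -0.037]
[ 0.    -0.037]
[ 0.005 -0.037]
[ 0.01  -0.036]
[ 0.014 -0.035]
```

Call:
drive_tool(steps=[[-0.029, -0.023, -0.001, -7.5, 0.03], [-0.026, -0.027, -0.001, -7.5, 0.03], [-0.022, -0.03, -0.001, -7.5, 0.03], [-0.018, -0.033, -0.001, -7.5, 0.03], [-0.014, -0.035, -0.001, -7.5, 0.03], [-0.009, -0.036, -0.001, -7.5, 0.03], [-0.005, -0.037, -0.001, -7.5, 0.03], [0, -0.037, -0.001, -7.5, 0.03], [0.005, -0.037, -0.001, -7, 0.03], [0.01, -0.036, -0.001, -6, 0.03], [0.008, -0.018, 0, -4, 0.03], [0, 0, 0, 0, 0.03]])

```text
time: 33.3
tool_pos: [0.5636, 0.1351, 0.1105]
orientation: [0.991, 0.123, -0.042, -0.016]
contact_force: [-0.1, -0.6, -2.1]
gripper_width: 0.037
```

```bash
python3 plan.py .5883 .1511 .1 16.9
```

```text
t 33.3 tcp [0.5636 0.1351 0.1105] yaw 14.18 tilt [-0.086  0.021 -0.996] w 0.037 F [-0.1 -0.6 -2.1] q [ 0.08  0.29  1.68  0.03  1.25 -0.17]
now-axes [ 0.0286 -0.0091  0.0087] | after turn -2.72 : [ 0.0282 -0.0081  0.0105]
```

Call:
drive_tool(steps=[[0.013, -0.004, 0, -1.4, 0.03], [0.013, -0.004, 0.003, -1.3, 0.03], [0, 0, 0, 0, 0.03], [0, 0, 0, 0, 0.03]])

```text
time: 33.7
tool_pos: [0.5823, 0.1477, 0.0992]
orientation: [0.988, 0.144, -0.047, -0.016]
contact_force: [0.1, -0.2, -0.7]
gripper_width: 0.0373
```

```bash
python3 plan.py .5883 .1511 .08 16.9; python3 - <<'E'
from look import *
a=shot('side','s12.png')
cv2.imwrite('pics/v12.png',cv2.resize(a[110:215,175:285],None,fx=5,fy=5,interpolation=2))
E
```

```text
t 33.7 tcp [0.5823 0.1477 0.0992] yaw 16.75 tilt [-0.098  0.018 -0.995] w 0.0373 F [ 0.1 -0.2 -0.7] q [ 0.1   0.36  1.62  0.03  1.26 -0.2 ]
now-axes [ 0.0084 -0.0007  0.0186] | after turn -0.15 : [ 0.0067 -0.0015  0.0192]
```

View pics/v12.png

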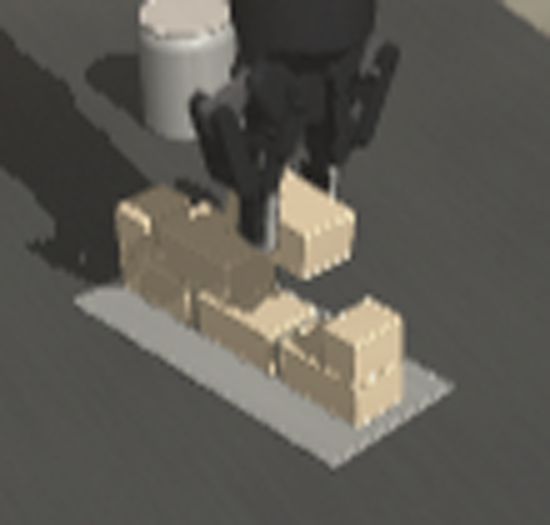

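```bash
python3 plan.py .5875 .151 .075 16.9;python3 plan.py .5875 .151 .045 16.9
```

```text
t 33.75 tcp [0.5821 0.1476 0.0991] yaw 16.75 tilt [-0.098  0.019 -0.995] w 0.0369 F [ 0.3  0.2 -2.2] q [ 0.1   0.36  1.62  0.03  1.26 -0.2 ]
now-axes [ 0.0083 -0.0006  0.0235] | after turn -0.15 : [ 0.0062 -0.0017  0.0241]
t 33.75 tcp [0.5821 0.1476 0.0991] yaw 16.75 tilt [-0.098  0.019 -0.995] w 0.0369 F [ 0.3  0.2 -2.2] q [ 0.1   0.36  1.62  0.03  1.26 -0.2 ]
now-axes [0.0109 0.0008 0.0534] | after turn -0.15 : [ 0.0062 -0.0017  0.0541]
```

Call:
drive_tool(steps=[[0.0075, -0.001, 0.002, 0, 0.03], [0, 0, 0.006, 0, 0.03], [0, 0, 0.003, 0, 0.03], [0, 0, 0, 0, 0.03], [0, 0, 0, 0, 0.03]])

```text
time: 34.25
tool_pos: [0.5871, 0.1491, 0.0861]
orientation: [0.988, 0.143, -0.048, -0.016]
contact_force: [0.5, -0.4, -2.2]
gripper_width: 0.0373
```

```bash
python3 plan.py .5875 .151 .045 16.9
```

```text
t 34.25 tcp [0.5871 0.1491 0.0861] yaw 16.54 tilt [-0.099  0.018 -0.995] w 0.0373 F [ 0.5 -0.4 -2.2] q [ 0.1   0.39  1.61  0.03  1.24 -0.19]
now-axes [0.0046 0.0002 0.0409] | after turn -0.36 : [ 0.0009 -0.0017  0.0411]
```

Call:
drive_tool(steps=[[0.0012, -0.0006, 0.006, -0.3, 0.03], [0.001, 0, 0.01, 0, 0.03], [0.001, 0, 0.01, 0, 0.03], [0.0006, 0, 0.006, 0, 0.03], [0.0003, 0, 0.003, 0, 0.03], [0, 0, 0, 0, 0.03]])

```text
time: 34.85
tool_pos: [0.5867, 0.1518, 0.0472]
orientation: [0.988, 0.146, -0.048, -0.016]
contact_force: [0.0, 0.3, -2.5]
gripper_width: 0.037
```

```bash
python3 plan.py .5875 .151 .040 16.9; python3 - <<'E'
from look import *
a=shot('side','s13.png')
cv2.imwrite('pics/v13.png',cv2.resize(a[130:205,195:275],None,fx=7,fy=7,interpolation=2))
E
```

```text
t 34.85 tcp [0.5867 0.1518 0.0472] yaw 16.88 tilt [-0.1    0.018 -0.995] w 0.037 F [ 0.   0.3 -2.5] q [ 0.11  0.44  1.63  0.03  1.18 -0.2 ]
now-axes [0.0011 0.0013 0.007 ] | after turn -0.02 : [0.0005 0.001  0.0072]
```

View pics/v13.png

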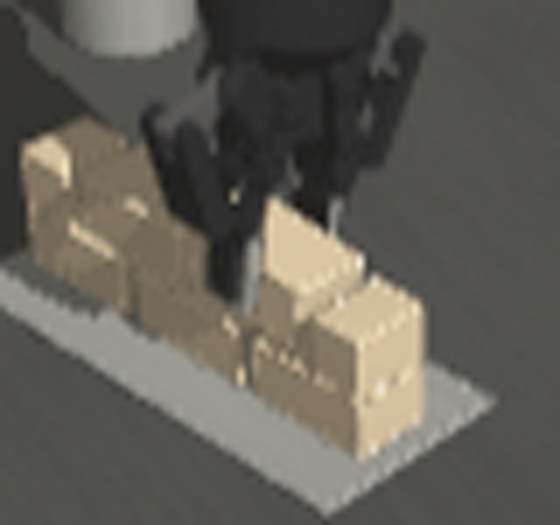

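Call:
drive_tool(steps=[[0.0005, 0.0005, 0.004, 0, 0.03], [0, 0, 0, 0, 0.03]])

```text
time: 35.1
tool_pos: [0.5875, 0.1516, 0.0436]
orientation: [0.988, 0.146, -0.048, -0.016]
contact_force: [0.5, 0.9, -2.2]
gripper_width: 0.0369
```

Call:
drive_tool(steps=[[0.0003, 0.0003, 0.003, 0, 0.03], [0, 0, 0, 0, 0.03]])

```text
time: 35.3
tool_pos: [0.5888, 0.1519, 0.0425]
orientation: [0.988, 0.146, -0.047, -0.016]
contact_force: [0.3, 0.9, -1.5]
gripper_width: 0.0371
```

Call:
drive_tool(steps=[[0.0002, 0, 0.002, 0, 0.03], [0, 0, 0, 0, 0.03]])

```text
time: 35.5
tool_pos: [0.5896, 0.1522, 0.0423]
orientation: [0.988, 0.146, -0.046, -0.016]
contact_force: [-0.3, -1.0, -0.8]
gripper_width: 0.0368
```

Call:
drive_tool(steps=[[0.0002, 0, 0.002, 0, 0.03], [0, 0, 0, 0, 0.03]])

```text
time: 35.7
tool_pos: [0.5901, 0.1524, 0.0421]
orientation: [0.988, 0.146, -0.045, -0.016]
contact_force: [-1.4, -0.6, 0.0]
gripper_width: 0.0373
```

The brick meets the course at its far edge (z stalls at 0.042, 3 mm early because of tool tilt). The settle on release is small, so I'll let go.

Call:
drive_tool(newtons=20, steps=[[0, 0, 0, 0, 0.039], [0, 0, 0, 0, 0.041], [0, 0, 0, 0, 0.045], [0, 0, 0, 0, 0.06], [0, 0, 0, 0, 0.085], [0, 0, 0, 0, 0.085], [0, 0, 0, 0, 0.085]])

```text
time: 36.4
tool_pos: [0.5904, 0.1523, 0.0411]
orientation: [0.988, 0.146, -0.045, -0.016]
contact_force: [-0.1, -0.3, -0.7]
gripper_width: 0.0855
```

```bash
python3 plan.py .5875 .151 .14 16.9; python3 - <<'E'
from look import *
a=shot('side','s14.png')
cv2.imwrite('pics/v14.png',cv2.resize(a[130:205,195:275],None,fx=7,fy=7,interpolation=2))
E
```

```text
t 36.4 tcp [0.5904 0.1523 0.0411] yaw 16.86 tilt [-0.094  0.019 -0.995] w 0.0855 F [-0.1 -0.3 -0.7] q [ 0.11  0.45  1.62  0.03  1.16 -0.2 ]
now-axes [-0.0115 -0.0041 -0.0982] | after turn -0.04 : [-0.0032  0.0004 -0.0989]
```

View pics/v14.png

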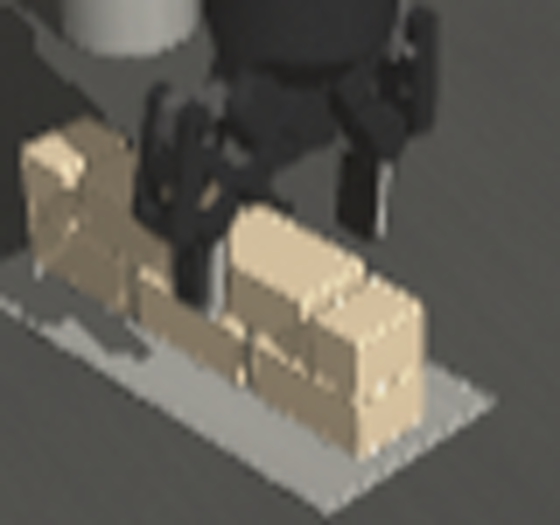

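It is flat now. I'll go straight up and back out of view.

Call:
drive_tool(steps=[[-0.0008, -0.0004, -0.01, 0, 0.085], [-0.0016, -0.0008, -0.02, 0, 0.085], [-0.0016, -0.0008, -0.02, 0, 0.085], [-0.003, -0.001, -0.03, 0, 0.085], [-0.003, -0.001, -0.04, 0, 0.085], [-0.01, 0.02, -0.02, 0, 0.085], [-0.01, 0.04, 0, 0, 0.085], [-0.01, 0.04, 0, 0, 0.085], [-0.01, 0.04, 0, 0, 0.085], [-0.01, 0.04, 0, 0, 0.085], [0, 0, 0, 0, 0.085]])

```text
time: 37.55
tool_pos: [0.5987, -0.0412, 0.1934]
orientation: [0.988, 0.148, -0.04, -0.015]
contact_force: [-0.1, 0.5, 0.2]
gripper_width: 0.0847
```

```bash
python3 plan.py .42 -.1 .2 16.9; python3 - <<'E'
from look import *
a=shot('side','s15.png'); b=shot('top','t15.png')
C=np=__import__('numpy').hstack([cv2.resize(a[130:205,185:265],(400,375),interpolation=2),cv2.resize(b[155:230,180:260],(400,375),interpolation=2)])
cv2.imwrite('pics/v15.png',C)
E
```

```text
t 37.55 tcp [ 0.5987 -0.0412  0.1934] yaw 17.14 tilt [-0.084  0.017 -0.996] w 0.0847 F [-0.1  0.5  0.2] q [-0.2   0.26  1.56 -0.    1.41 -0.5 ]
now-axes [-0.1881  0.0038  0.0075] | after turn 0.24 : [-0.1881  0.0043 -0.0066]
```

View pics/v15.png

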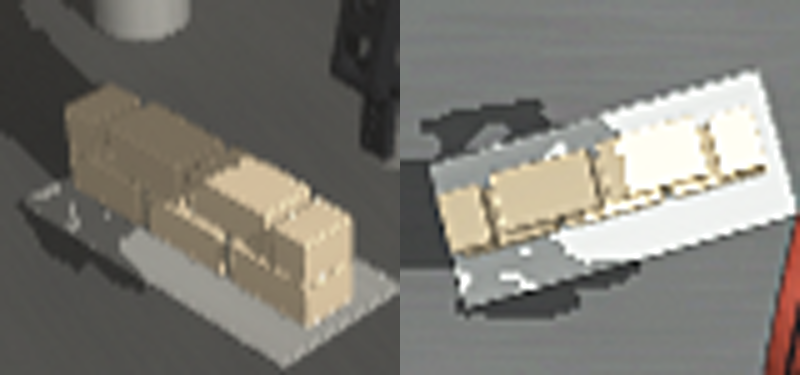

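View pics/t15.png

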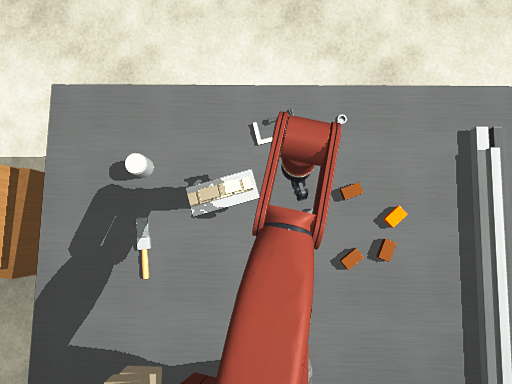

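```bash
python3 - <<'E'
import cv2
from fit import *
a=cv2.imread('pics/t15.png');b=cv2.imread('pics/s15.png')
W=(.5778,.1855,np.radians(16.9))
out=[]
for im,c,win in((a,'top',(182,160,80,60)),(b,'side',(185,142,80,62))):
    x,y,w,h=win;v=cv2.resize(im[y:y+h,x:x+w],None,fx=5,fy=5,interpolation=2)
    v=np.clip(v*1.0,0,255).astype(np.uint8)
    for yy in(.036,-.036):
        q=np.array([[sx*.019,yy+sy*.032,.064] for sx,sy in((-1,-1),(1,-1),(1,1),(-1,1))])
        q=(proj(c,place(q,W))-[x-.5,y-.5])*5-.5
        cv2.polylines(v,[np.round(q).astype(int)],1,(0,0,255),1)
    out.append(v[:300])
cv2.imwrite('pics/chk.png',np.hstack(out))
E
```

```text
(no output)
```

View pics/chk.png

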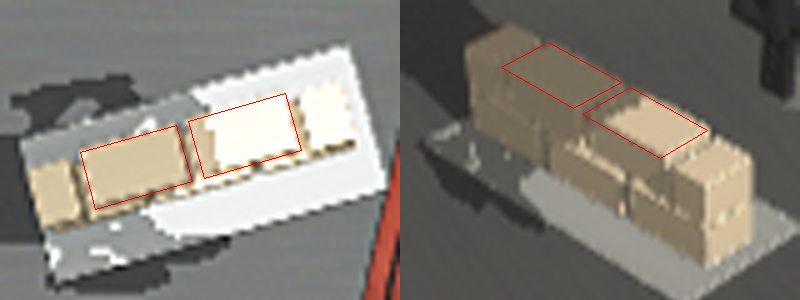

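The red outlines at the target poses match both bricks in both views to about a pixel (roughly 3 mm). The robot is clear of everything, so I'm handing in.

```bash
python3 -c "
from rig import ctrl
print(ctrl.sense()['contact_force'].round(1), ctrl.hand_in())"
```

```text
the job is handed in; nothing more can be done
[0.7 0.2 1. ] None
```

Both loose bricks are laid in the gap and let go, and the job was handed in at about 37.7 s of the 64 s allowed; it gave no verdict.

- **Channel brick:** I lifted it out by its ends, set it on the bench about 0.12 m from the channel and let go. I then took it again by its long sides and laid it in the left position.
- **Bench brick:** I laid the cream brick from the bare bench in the right position. The brown and orange look-alikes were not touched.

**Last checks:** In the final top and side pictures both bricks lie flat and in line. They match the target outlines to about a pixel (roughly 3 mm), with open joints between them. The gripper was about 0.19 m up, clear of everything, with only sensor noise on the force reading. The wrench, brush, clamp and tin look to be in their original places by eye; the arm hid part of the clamp and most of the wrench in the last top picture, and I did not measure any of them.

**What disagreed:** The tool slowly leaned as it moved, by up to about 0.1 rad. Pressing the closed fingers on the bench (about 55 N) did little to correct it. Because of the lean, the second brick touched down on its far edge about 3 mm early and settled flat when released.

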